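# Strip the agitator's tube holder for washing

## Task

Take the tube holder off the white drive unit for washing: turn the red wing nut off its stud (try which way it gives: about a quarter turn one way frees it), and put first the nut, wings up, and then the brass spacer ring, flat, side by side in the open low-lipped half of the steel tray. Then lift the aluminium holder off by its square hub plate, lay it flat on the blue mat and let go, take it again by its upright tab and lay it flat in the narrow high-sided channel of the tray. Leave the other things on the bench where they are.

Things in the scene. Friction and masses are not known exactly. Their poses are not given: they have to be found in the camera images.
- stud (a point): Top of the steel stud on the fixed white drive unit (165 x 120 x 30 mm), 104 mm above the worktop. x: from hub to tab, z up. Seat for the hub at z 50; shoulder 36 mm diameter to z 75; a cross bar 36 x 7 mm along x at z 83 to 89 locks the nut. Grey keeper walls round the tab, x 47 to 77, y -31 to 31 mm from the stud, z up to 92 mm, leave no room for fingers beside it. Place and yaw vary.
- nut_wings (a point): Red bayonet wing nut; this point is the middle of its wings: a bar 46 mm long (this point's x), 12 mm thick (y), 24 mm tall (12 mm above and below); pinch it across the thickness from above. Under it the round body, 50 mm diameter, 35 mm high; the underside is 47 mm below this point. 250 g.
- nut_mid (a point): The same nut, middle of its 59 mm height, 29.5 mm above its underside, on the axis.
- spacer_mid (a point): Brass spacer ring, outside diameter 58 mm, hole 40 mm, 14 mm thick, 60 g; this point is its centre, half-way up. z is its axis. It lies on the holder's hub under the nut; grasp it across the outside and lift at least 45 mm to clear the stud.
- holder_hub (a point): Centre of the square hub plate (60 x 60 x 12 mm, 40 mm hole) of the aluminium holder, half-way up. x points to its tab, z up. At the start its underside is 50 mm above the worktop, 20 mm above the housing; grasp it across y (60 mm), lift 60 mm to clear stud and keeper. The holder reaches from x -30 to +110 mm of this point, 160 g, flat below; bar 8 mm thick, fork 44 mm wide at the end.
- holder_tab (a point): Upright finger tab of the holder, 62 mm along x from the hub's centre: 8 mm thick (x), 40 mm wide (y), its top 40 mm above the holder's underside; this point is 24 mm above the underside. Pinch it from above across its thickness.
- holder_mid (a point): Middle of the holder's length, on its centre line, 40 mm along x from the hub's centre, 6 mm above the underside.
- tray_open (a point): Centre of the floor (3 mm above the worktop) of the fixed steel tray's open compartment: 164 mm along x, 116 mm along y, lip 8 mm high on three sides, the 28 mm high channel wall on its +y side. Nut and spacer go here side by side along x. Tray and mat may change sides.
- tray_channel (a point): Centre of the floor (3 mm above the worktop) of the tray's channel: 164 mm long along x, 76 mm wide along y, side walls 28 mm high and 4 mm thick along its long sides, end lips 8 mm high. It lies 100 mm from tray_open along the tray's +y. The holder lies in it lengthwise, either way round.
- mat_top (a point): Centre of the top (3 mm above the worktop) of the fixed blue mat, 190 mm along x, 210 mm along y.
- wing_nut: The nut; origin centre of underside. At the start its x is along the stud's x within 0.15 rad, locked. Turned one way until its x is square to the stud's x (+-0.12 rad; it can be turned too far) it lifts straight off (35 mm clears the stud). The other way it meets a hard stop after about 0.35 rad, giving to 0.65 if forced. Which way is free varies and cannot be seen; little friction.
- spacer: The brass spacer; origin at the centre of its underside.
- holder: The aluminium holder; origin at the centre of its hub's underside.
- by_sample_bottle: Bystander: small clear glass bottle, 58 mm diameter, 103 mm high; origin under its centre.
- by_timer: Bystander: white bench timer 66 x 60 x 18 mm; origin under its centre.
- by_rubber_bung_a: Bystander: red-brown rubber bung, 32 mm diameter, 26 mm high; origin under its centre.
- by_marker_pen: Bystander: red and white marker pen, 135 mm long, lying; origin under its centre.
- by_dropper_a: Bystander: small amber dropper bottle, 33 mm diameter, 107 mm high; origin under its centre.

How it is judged:
On the way, in this order (a step that is already met when the one before it is completed fails the run):
1. the nut is off the stud and stands, let go, wings up in the open compartment, while spacer and holder are still on the stud (x of nut_mid in the frame of tray_open between -0.065 and 0.065 m and y of nut_mid in the frame of tray_open between -0.045 and 0.045 m and z of nut_mid in the frame of tray_open below 0.035 m and angle between nut_mid's own z axis and vertical below 0.2 rad and linear speed of wing_nut below 0.02 m/s and angular speed of wing_nut below 0.2 rad/s and horizontal distance between each of spacer_mid, holder_hub and stud below 0.008 m and height (world z) of spacer_mid below 0.075 m and height (world z) of holder_hub below 0.062 m and contact force between wing_nut and the fingers below 0.05 N), for 0.2 s.
2. the spacer lies flat, let go, in the open compartment beside the nut, while the holder is still on the stud (x of spacer_mid in the frame of tray_open between -0.062 and 0.062 m and y of spacer_mid in the frame of tray_open between -0.04 and 0.04 m and z of spacer_mid in the frame of tray_open below 0.012 m and angle between each of spacer_mid, nut_mid's own z axis and vertical below 0.2 rad and linear speed of each of spacer, wing_nut below 0.02 m/s and angular speed of each of spacer, wing_nut below 0.2 rad/s and x of nut_mid in the frame of tray_open between -0.065 and 0.065 m and y of nut_mid in the frame of tray_open between -0.045 and 0.045 m and z of nut_mid in the frame of tray_open below 0.035 m and horizontal distance between holder_hub and stud below 0.008 m and height (world z) of holder_hub below 0.062 m and contact force between spacer and the fingers below 0.05 N), for 0.2 s.
3. the holder lies flat on the blue mat, let go (x of holder_hub in the frame of mat_top between -0.095 and 0.095 m and y of holder_hub in the frame of mat_top between -0.105 and 0.105 m and x of holder_tab in the frame of mat_top between -0.095 and 0.095 m and y of holder_tab in the frame of mat_top between -0.105 and 0.105 m and z of holder_hub in the frame of mat_top below 0.01 m and angle between holder_hub's own z axis and vertical below 0.08 rad and linear speed of holder below 0.02 m/s and angular speed of holder below 0.2 rad/s and contact force between holder and the fingers below 0.05 N), for 0.3 s.
4. the holder lies flat in the tray's channel (x of holder_mid in the frame of tray_channel between -0.02 and 0.02 m and y of holder_mid in the frame of tray_channel between -0.013 and 0.013 m and z of holder_hub in the frame of tray_channel below 0.01 m and angle between holder_hub's own z axis and vertical below 0.08 rad and angle between the x axis of holder_mid and the x axis of tray_channel, either way round below 0.2 rad and linear speed of holder below 0.02 m/s and angular speed of holder below 0.2 rad/s), for 0.2 s.
At the end, for the whole second after the job is handed in: Nut wings up and spacer flat (0.2 rad), on the open compartment's floor, centres within 65 x 45 and 62 x 40 mm of its middle; holder flat (0.08 rad) on the channel floor, lengthwise (0.2 rad, either way round), middle within 20 mm along, 13 mm across; all let go, at rest (all of step 4 and x of nut_mid in the frame of tray_open between -0.065 and 0.065 m and y of nut_mid in the frame of tray_open between -0.045 and 0.045 m and z of nut_mid in the frame of tray_open below 0.035 m and angle between each of nut_mid, spacer_mid's own z axis and vertical below 0.2 rad and linear speed of each of wing_nut, spacer below 0.02 m/s and angular speed of each of wing_nut, spacer below 0.2 rad/s and x of spacer_mid in the frame of tray_open between -0.062 and 0.062 m and y of spacer_mid in the frame of tray_open between -0.04 and 0.04 m and z of spacer_mid in the frame of tray_open below 0.012 m and contact force between each of wing_nut, spacer, holder and the fingers below 0.05 N); the robot touches nothing.
It fails at once if a bystander (bottle, timer, bung, pen or dropper) is shifted more than 30 mm or knocked over (distance of any of by_sample_bottle, by_timer, by_rubber_bung_a, by_marker_pen, by_dropper_a from where it was at the start of the episode above 0.03 m or angle between any of by_sample_bottle, by_dropper_a's own z axis and vertical above 0.6 rad).
It also fails if it takes over 72 s, if anything falls off the work surface, if the arm or the gripper's body presses on something with over 40 N, if the wrist force passes 120 N, or if a joint passes its speed limit or range.

## Robot

A 6-joint arm with a two-finger parallel gripper is mounted at the origin on a cart in front of the work surface, level with it; the furniture and walls round the work are solid. World frame = base frame: x ahead of the robot, y to its left, z up, the work surface at z = 0. Lengths are in m, angles in rad, forces in N, time in s.
With the tool pointing down it reaches from about 0.35 to 0.975 m from the base axis. Payload 4.9 kg.
Tool frame: the origin (TCP) lies midway between the tips of the shut fingers; the grasp point (between the pads) lies 19 mm behind it; z points along the fingers, y is the line along which they close (so a half turn about z gives the same grasp; the last joint's range is limited). The gripper opens to 85 mm and grips with 20 to 120 N. Pads are 22 mm wide; open, the fingers measure 114 mm over their backs; the gripper's body (76 mm by 85 mm) begins 54 mm behind the grasp point. The pads swing forward as they close: fully open they stand 13 mm farther back than shut.
Start: joints at [-1.315, 0.053, 1.613, -0, 1.476, -0.119], TCP at [0.229, -0.582, 0.205] pointing down, gripper open.
Joint ranges: [-3.01, 3.01], [-1.01, 2.22], [0.06, 2.58], [-1.02, 4.17], [0.09, 2.62], [-3.14, 3.14]. Speed limits (rad/s): [2.57, 2.57, 3.14, 3.14, 3.14, 3.14].

## Interface

Orientations are given as a unit quaternion [w, x, y, z].
In Python, from plant import * gives the robot as it stands.
- The arm moves only by the tool jog_arm, never from a script. Its argument "targets" is a list of rows, each a list of 3 entries, a list of its own where there are three numbers: the shift along the tool's x, y, z in units of 25 mm (1.0 is 25 mm), then the turn, a rotation vector about the tool's x, y, z in units of 8 degrees (1.0 is 8 degrees), then the opening in per cent of the stroke, from 0 (shut) to 100 (fully open). A call has 1 to 8 rows; each row is the pose to reach, as a shift and turn from the pose commanded when the call began, along the tool's axes at that moment; what a row does not reach only later rows make up. A row lasts 1/8 s, in which the tool goes at most 62.5 mm and 10.7 degrees, less where a joint would pass 70% of its speed; a pose out of reach is approached as far as the arm can. A call with a gripper value outside its range is refused whole. The fingers move at their own pace and stop on an object; the grip force is fixed at half the most. Time passes only in rows, so rows that repeat a pose let the fingers close. It gives the time, the measured TCP pose, the force, the opening and the grip force at its end, in the units of the state.
- state(): the state, without advancing time (a new reading comes with each control period).
- grab_frame(name): name is "side" or "top"; returns (picture, depth): 400x640x3 uint8, red, green, blue; 400x640 float32, m along the optical axis (not along the pixel's ray), 0 where there is no reading.
- camera_params(name): a dict with "fovy" (degrees; the focal length in pixels is half the picture's height over the tangent of half this angle, whatever the lens; pixels are square), "cx", "cy" (the principal point, pixels), "dist" ([k1, k2, p1, p2, k3] as OpenCV has them; the pictures are not rectified), "rvec" (rotation vector, rad) and "tvec" (3), from world to camera coordinates, as OpenCV has them. Camera axes: x right, y down, z forward; pixel columns grow to the right and rows downward; lengths in m; the calibration is good to about 2 mm. A picture is of the moment at which its call begins. camera_params takes no time and is no camera call.
- job_done(): hands the job in; it is judged then, once.
The state is a dict: "time": time; "joint_pos": joint angles; "joint_vel": joint speeds; "joint_efforts": joint torques, N m; "tool_pos": TCP position; "tool_rot": TCP orientation; "contact_force": force on the tool from outside, world axes, zero at the start; "ft_torque": the same for the moment, N m; "gripper_width": opening from 0.0 (shut) to 1.0 (fully open); "grasp_force": force on a finger pad.
Only numpy, scipy, OpenCV 4.12 (cv2) and the standard library are available. Lean on these libraries where they do the work, as an engineer would, in place of code of your own. Each camera call takes 0.05 s, during which the arm holds its last target. There are 200 camera calls.

## Working session

There is one attempt and no reset: what is moved stays moved. The work goes in short steps, Python scripts to look and compute and a tool call to move; the robot and the scene stay as the last step left them, time stands still between calls to the robot, and variables do not carry over. Pictures are saved under pics/ and viewed, at most 10 in all, crops included, and the job is handed in when it is done.

Besides the shell and the picture viewer there is one more tool, called after "Emit:" by a JSON object that holds its "api" and its "payload". jog_arm: Moves the arm, as the interface text tells. Its arguments: {"type":"object","properties":{"targets":{"type":"array"}},"required":["targets"]}

```bash
ls; mkdir -p pics; cat > h.py <<'E'
from plant import *
import numpy as np, cv2
from scipy.spatial.transform import Rotation as R
def cam(n):
    p=camera_params(n); f=200/np.tan(np.radians(p["fovy"])/2)
    K=np.array([[f,0,p["cx"]],[0,f,p["cy"]],[0,0,1]]); return p,K,np.array(p["dist"],float),R.from_rotvec(np.ravel(p["rvec"])).as_matrix(),np.ravel(p["tvec"])
def rays(n,uv):
    p,K,d,Rm,t=cam(n); q=cv2.undistortPoints(np.array(uv,float).reshape(-1,1,2),K,d).reshape(-1,2)
    return np.c_[q,np.ones(len(q))]@Rm, -Rm.T@t
def onz(n,uv,z):
    r,c=rays(n,uv); return c+r*((z-c[2])/r[:,2])[:,None]
def cloud(n,dep):
    v,u=np.mgrid[0:400,0:640]; r,c=rays(n,np.c_[u.ravel(),v.ravel()]); P=c+r*dep.reshape(-1,1); P[dep.ravel()<=0]=np.nan
    return P.reshape(400,640,3)
def proj(n,P):
    p,K,d,Rm,t=cam(n); return cv2.projectPoints(np.array(P,float).reshape(-1,1,3),np.ravel(p["rvec"]).astype(float),t,K,d)[0].reshape(-1,2)
E
python3 - <<'E'
from h import *
for n in("side","top"):
    im,d=grab_frame(n); np.save(n+"_d.npy",d); np.save(n+"_i.npy",im); cv2.imwrite(f"pics/{n}0.png",im[:,:,::-1])
    p=camera_params(n); print(n,p["fovy"],p["dist"],rays(n,[[320,200]])[1])
print(state())
E
```

```text
pics
side 43.750453488203235 [-0.06367249  0.          0.          0.          0.        ] [0.17281051 0.98437679 1.10489484]
top 51.57035182836887 [-0.09059527  0.          0.          0.          0.        ] [ 0.3940078  -0.08359897  1.54571538]
{'time': 0.1, 'joint_pos': array([-1.31499644e+00,  5.32952014e-02,  1.61413591e+00,  7.66493716e-06,
        1.47603579e+00, -1.18989623e-01]), 'joint_vel': array([ 0.0011666 ,  0.00016171, -0.0036442 ,  0.00093115,  0.00064963,
        0.00128721]), 'joint_efforts': array([ 4.47113280e-04, -3.94900990e+01, -3.71363389e+01, -1.27282310e-04,
        3.92319736e-03,  3.27748388e-06]), 'tool_pos': array([ 0.22865048, -0.58101541,  0.20429573]), 'tool_rot': array([-9.35190434e-04,  9.82492562e-01,  1.86299456e-01, -6.02479180e-05]), 'contact_force': array([0.39907799, 0.13781932, 0.72030975]), 'ft_torque': array([ 0.02350435, -0.01178623, -0.02030198]), 'grasp_force': 0.0, 'gripper_width': 1.0000391107534778}
```

View pics/top0.png

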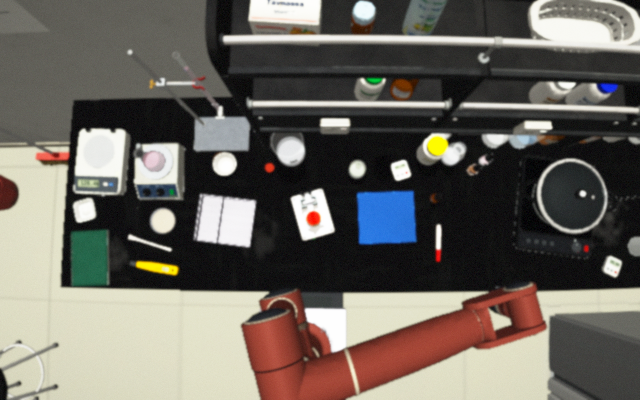

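View pics/side0.png

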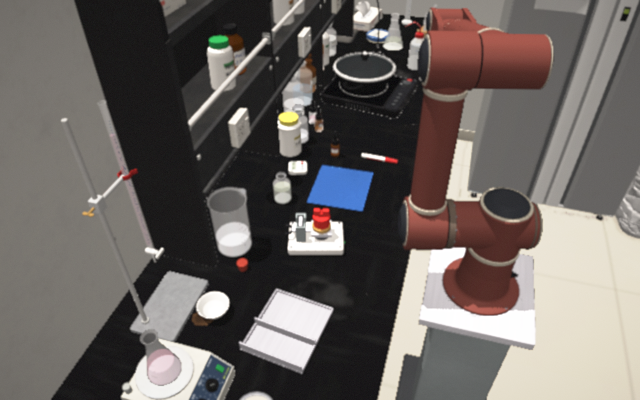

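The top view shows the drive unit at about (313,215) with the red nut at (313,219) and the tab side up. The tray is at (225,220) and the mat at (387,217). The side view shows the nut at (321,220), the keeper at (300,228) and the tray at (288,330), with its channel/open divider visible.

```bash
cat > m.py <<'E'
from h import *
T=np.load("top_i.npy");S=np.load("side_i.npy");dT=np.load("top_d.npy");dS=np.load("side_d.npy")
CT=cloud("top",dT);CS=cloud("side",dS)
def rect(P):
    (c,s,a)=cv2.minAreaRect(P[:,:2].astype(np.float32)*1000); return np.round(c,1),np.round(s,1),round(a,1)
def box(C,im,x,y,z):
    m=(C[...,0]>x[0])&(C[...,0]<x[1])&(C[...,1]>y[0])&(C[...,1]<y[1])&(C[...,2]>z[0])&(C[...,2]<z[1]); return m
for n,im,C in(("top",T,CT),("side",S,CS)):
    h=cv2.cvtColor(im,cv2.COLOR_RGB2HSV).astype(int)
    near=box(C,im,(0.1,0.9),(-0.6,0.6),(-.05,.3))
    blue=near&(h[...,0]>100)&(h[...,0]<125)&(h[...,1]>120)&(h[...,2]>80)
    v,u=np.nonzero(blue); P=onz(n,np.c_[u,v],.003); print(n,"mat",rect(P),len(P),"depth z",np.nanmedian(C[blue][:,2]))
    red=near&((h[...,0]<8)|(h[...,0]>172))&(h[...,1]>150)&(h[...,2]>80)&box(C,im,(.3,.6),(-.2,.15),(.06,.3))
    P=C[red]; print(n,"red",len(P),P.mean(0).round(4),P.max(0).round(4),P.min(0).round(4))
    top=P[P[:,2]>P[:,2].max()-.015]; print("  top",len(top),top.mean(0).round(4), rect(top))
    w=near&box(C,im,(.25,.6),(-.15,.12),(.018,.045)); P=C[w]; print(n,"unit",len(P),rect(P),np.median(P[:,2]))
    t=near&(h[...,2]>110)&(h[...,1]<60)&box(C,im,(.2,.6),(.1,.5),(-.01,.06)); P=C[t]; print(n,"tray",len(P),rect(P),np.percentile(P[:,2],[5,50,95]))
def crop(im,u,v,w,hh,k,f): cv2.imwrite(f,cv2.resize(im[v:v+hh,u:u+w,::-1],None,fx=k,fy=k,interpolation=cv2.INTER_CUBIC))
a=cv2.resize(T[180:260,185:345],None,fx=5,fy=5,interpolation=cv2.INTER_CUBIC)[:,:,::-1]
b=cv2.resize(S[200:265,270:360],None,fx=6,fy=6,interpolation=cv2.INTER_CUBIC)[:300,:,::-1]
o=np.zeros((600,800,3),np.uint8);b=cv2.resize(b,(270,195));o[:400]=a;o[400:595,:270]=b
c=cv2.resize(S[280:380,230:340],None,fx=2,fy=2,interpolation=cv2.INTER_CUBIC)[:,:,::-1];o[400:600,300:520]=c
cv2.imwrite("pics/c1.png",o)
E
python3 m.py
```

```text
top mat (array([493.8, 107.7]), array([1056.8,  205.2]), 89.2) 3107 depth z 0.0031828360298356007
top red 137 [ 0.4762 -0.0393  0.1186] [ 0.4975 -0.0181  0.1387] [ 0.4555 -0.0601  0.0889]
  top 44 [ 0.477  -0.04    0.1326] (array([477.1, -39.9]), array([39.9, 14.7]), 9.8)
top unit 995 (array([494., -35.]), array([167.6, 119.8]), 16.3) 0.030318404333969484
top tray 2891 (array([405.1, 317.5]), array([392.9, 365.1]), 0.6) [-0.00206326  0.00490323  0.02933362]
side mat (array([ 490.8, -310.5]), array([195.5, 220.4]), 2.4) 2281 depth z 0.0016907389685647534
side red 299 [ 0.4782 -0.0289  0.1101] [ 0.5052 -0.0118  0.137 ] [ 0.4574 -0.0509  0.0758]
  top 80 [ 0.4807 -0.0362  0.1297] (array([481.5, -36.3]), array([43.8, 19.3]), 17.7)
side unit 1043 (array([496.9, -30.5]), array([166.4, 121.2]), 17.5) 0.028416845843843186
side tray 5009 (array([394. , 311.8]), array([446.9, 334.4]), 12.4) [-0.00087897  0.00392426  0.02967015]
```

View pics/c1.png

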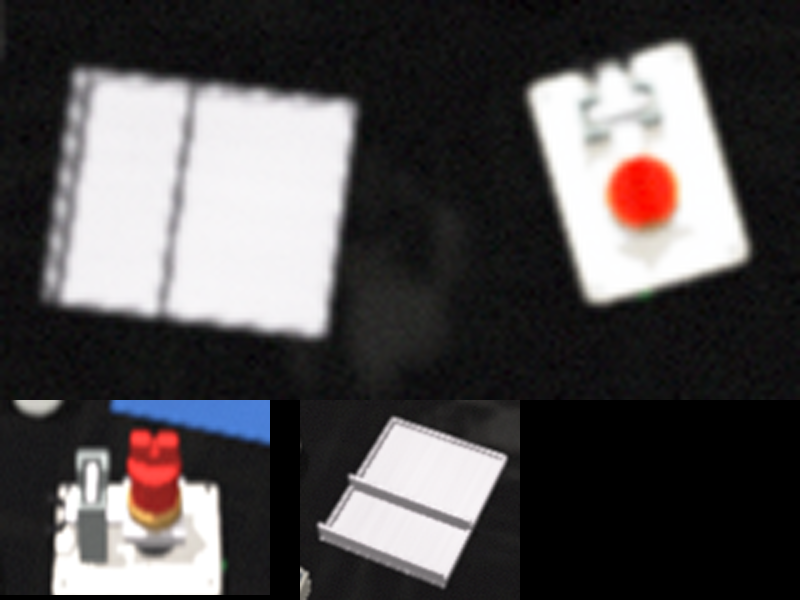

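The crop shows the unit yawed about +17°, with the keeper up-left of the nut. The tray is yawed about -7°, its narrow channel (high wall) on the left (+y) and its open half on the right. I'll refine the tray, mat and unit using their known heights.

```bash
cat > m2.py <<'E'
from h import *
T=np.load("top_i.npy");S=np.load("side_i.npy");dT=np.load("top_d.npy");dS=np.load("side_d.npy")
def rect(P):
    (c,s,a)=cv2.minAreaRect(P[:,:2].astype(np.float32)*1000); return np.round(c,1),np.round(s,1),round(a,1)
def comp(m,seed):
    n,l=cv2.connectedComponents(m.astype(np.uint8)); return l==l[seed[1],seed[0]]
for n,im,C,sd in(("top",T,cloud("top",dT),dict(mat=(387,217),ch=(208,215),op=(235,222))),("side",S,cloud("side",dS),dict(mat=(340,188),ch=(272,343),op=(300,313)))):
    h=cv2.cvtColor(im,cv2.COLOR_RGB2HSV).astype(int)
    blue=(h[...,0]>100)&(h[...,0]<125)&(h[...,1]>120)&(h[...,2]>80)
    br=(h[...,2]>125)&(h[...,1]<60)
    for k,m,z in(("mat",blue,.003),("ch",br&(abs(C[...,2]-.003)<.006),.003),("op",br&(abs(C[...,2]-.003)<.006),.003)):
        m=cv2.morphologyEx(comp(m,sd[k]).astype(np.uint8),cv2.MORPH_OPEN,np.ones((3,3))); v,u=np.nonzero(m)
        c=max(cv2.findContours(m,0,2)[0],key=cv2.contourArea); P=onz(n,c.reshape(-1,2),z)
        r=rect(P); print(n,k,len(v),r, "area-mean",(onz(n,np.c_[u,v],z).mean(0)*1000).round(1))
    w=(C[...,2]>.016)&(abs(C[...,0]-.40)<.15)&(abs(C[...,1]-.29)<.15); P=C[w]; print("tray high",len(P),rect(P),P.max(0))
    if n=="top":
        from scipy.cluster.vq import kmeans2
        q=P[:,:2]; 
        for lo,hi in((.2,.31),(.31,.45)):
            g=q[(q[:,1]>lo)&(q[:,1]<hi)]
            if len(g)>5: f=np.polyfit(g[:,0],g[:,1],1); print(" wall",lo,len(g),f, "y at .405",np.polyval(f,.405), g[:,0].min(),g[:,0].max())
    w=(abs(C[...,2]-.03)<.01)&(abs(C[...,0]-.49)<.12)&(abs(C[...,1]+.035)<.12)&(h[...,2]>100); w=comp(w,tuple(proj(n,[[.44,-.05+.0,.03]])[0].round().astype(int)))
    v,u=np.nonzero(w);print("unit",rect(onz(n,np.c_[u,v],.03)))
    red=((h[...,0]<8)|(h[...,0]>172))&(h[...,1]>150)&(h[...,2]>80)&(abs(C[...,0]-.48)<.05)&(abs(C[...,1]+.035)<.05); 
    v,u=np.nonzero(red&(C[...,2]>.122)); P=onz(n,np.c_[u,v],.134);print("wings",len(v),(P.mean(0)*1000).round(1),rect(P))
    g=(C[...,2]>.08)&~red&(abs(C[...,0]-.54)<.04)&(abs(C[...,1]+.02)<.05);v,u=np.nonzero(g);P=C[g];print("keeper",len(v),rect(P),P[:,2].max())
E
python3 m2.py
```

```text
top mat 3066 (array([ 488.4, -308.2]), array([198.8, 218. ]), 2.1) area-mean [ 487.1 -308.     3. ]
top ch 567 (array([479.6, 356.6]), array([ 64.5, 161.5]), 84.4) area-mean [478.1 356.    3. ]
top op 989 (array([469., 253.]), array([117.2, 161.3]), 83.9) area-mean [466.2 253.9   3. ]
tray high 200 (array([472.4, 291.5]), array([207.3, 166.5]), 83.9) [0.54983967 0.4032462  0.04111744]
 wall 0.2 39 [0.09938652 0.25059669] y at .405 0.29084822783996567 0.3877617274733989 0.5498396701576446
 wall 0.31 158 [0.1903452  0.27488022] y at .405 0.35197002888236745 0.3944247577708121 0.5495908733176695
unit (array([494. , -35.1]), array([165.7, 119.4]), 16.4)
wings 44 [476.9 -40.  134. ] (array([477. , -40.1]), array([39.4, 14.6]), 9.8)
keeper 88 (array([524.5, -26.3]), array([56.7, 61.5]), 17.5) 0.11211442069771582
side mat 2290 (array([ 490.8, -310.5]), array([195.5, 220.4]), 2.4) area-mean [ 489.6 -305.5    3. ]
side ch 1443 (array([483.4, 340.6]), array([ 66.7, 168.2]), 83.4) area-mean [481.7 341.4   3. ]
side op 1950 (array([472.9, 238.5]), array([106.2, 168. ]), 83.6) area-mean [470.5 240.8   3. ]
tray high 507 (array([468.7, 294.5]), array([202.6, 157.9]), 83.4) [0.54942983 0.40188435 0.03602072]
unit (array([494.8, -25.6]), array([165.1, 122.9]), 16.2)
wings 80 [479.4 -31.7 134. ] (array([479.5, -29. ]), array([43.5, 25.6]), 16.0)
keeper 126 (array([528.4, -23.9]), array([52.9, 65.8]), 14.2) 0.09760343408089445
```

```bash
cat >> h.py <<'E'
def go(x,y,z,yawdeg):
    "units for jog from measured pose to TCP (mm), tool x at yawdeg, tool down"
    s=state(); w,a,b,c=s["tool_rot"]; Rt=R.from_quat([a,b,c,w]).as_matrix()
    Rg=R.from_euler("z",yawdeg,degrees=True).as_matrix()@np.diag([1,-1,-1.]); 
    d=Rt.T@(np.array([x,y,z])/1000-s["tool_pos"])/.025; r=R.from_matrix(Rt.T@Rg).as_rotvec(degrees=True)/8
    print("units",d.round(2),r.round(2),"yaw now",np.degrees(np.arctan2(Rt[1,0],Rt[0,0])).round(2),"pos",(s["tool_pos"]*1000).round(1),"t",round(s["time"],2),"w",round(s["gripper_width"],3),"F",s["contact_force"].round(1),"j",s["joint_pos"].round(2))
E
python3 -c "
from h import *
go(477,-39,190,14)"
```

```text
units [ 17.18 -16.54   0.61] [-0.01 -0.    0.93] yaw now 21.47 pos [ 228.7 -581.   204.3] t 0.1 w 1.0 F [0.4 0.1 0.7] j [-1.31  0.05  1.61  0.    1.48 -0.12]
```

Emit:
{"api": "jog_arm", "payload": {"targets": [[[3.4, -3.3, 0.1], [0, 0, 0.2], 60], [[6.9, -6.6, 0.2], [0, 0, 0.4], 60], [[10.3, -9.9, 0.4], [0, 0, 0.6], 60], [[13.7, -13.2, 0.5], [0, 0, 0.8], 60], [[17.18, -16.54, 0.6], [0, 0, 0.93], 60], [[17.18, -16.54, 0.6], [0, 0, 0.93], 60], [[17.18, -16.54, 0.6], [0, 0, 0.93], 60], [[17.18, -16.54, 0.6], [0, 0, 0.93], 60]]}}

```text
time: 1.1
tool_pos: [0.4373, -0.1252, 0.1925]
tool_rot: [0.0, 0.993, 0.122, 0.0]
contact_force: [0.3, -0.5, 1.1]
gripper_width: 0.602
grasp_force: 0.0
```

```bash
python3 -c "
from h import *
go(477,-39,180,14)"
```

```text
units [ 2.38 -2.96  0.5 ] [ 0. -0.  0.] yaw now 14.01 pos [ 437.3 -125.2  192.5] t 1.1 w 0.602 F [ 0.3 -0.5  1.1] j [-0.44 -0.37  2.01  0.    1.5   0.88]
```

Emit:
{"api": "jog_arm", "payload": {"targets": [[[1.2, -1.5, 0.3], [0, 0, 0], 60], [[2.38, -2.96, 0.5], [0, 0, 0], 60], [[2.38, -2.96, 0.5], [0, 0, 0], 60], [[2.38, -2.96, 0.5], [0, 0, 0], 60]]}}

```text
time: 1.6
tool_pos: [0.4765, -0.041, 0.1799]
tool_rot: [0.0, 0.992, 0.122, -0.0]
contact_force: [0.6, 0.0, -0.3]
gripper_width: 0.599
grasp_force: 0.0
```

```bash
python3 - <<'E'
from h import *
go(477,-39,113,14)
im,d=grab_frame("side");np.save("s1_i.npy",im);np.save("s1_d.npy",d)
s=state();p=s["tool_pos"];w,a,b,c=s["tool_rot"];Rt=R.from_quat([a,b,c,w]).as_matrix()
pts=np.array([p,p+[0,0,-.06]]); print(proj("side",pts))
c=im[150:270,250:410];k=5;o=cv2.resize(c,None,fx=k,fy=k,interpolation=cv2.INTER_CUBIC)[:,:,::-1].copy()
for q in proj("side",np.array([p,[.477,-.040,.135],[.477,-.040,.076]])): cv2.circle(o,tuple(int(x) for x in ((q-[250,150]+.5)*k)),4,(0,255,0),1)
cv2.imwrite("pics/s1.png",o)
E
```

```text
units [ 0.04 -0.07  2.68] [-0.    0.01  0.01] yaw now 14.06 pos [476.5 -41.  179.9] t 1.6 w 0.599 F [ 0.6  0.  -0.3] j [-0.24 -0.29  1.97 -0.    1.46  1.08]
[[322.62662853 197.32319744]
 [322.71537413 212.87883226]]
```

View pics/s1.png

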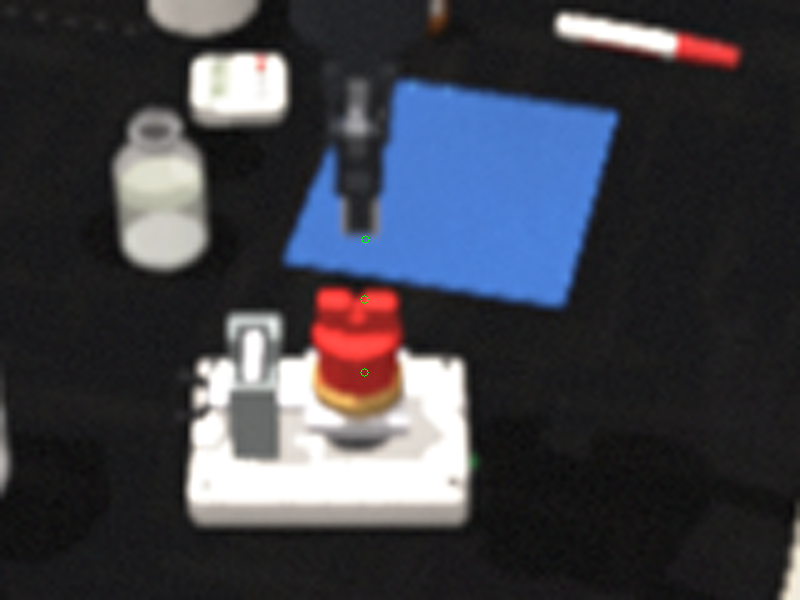

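The side crop shows the finger tip at crop (361,233) over the wings, which span x 315–400 with centre (357,296). The nut is about 2 mm further along +x, so I'll descend with a small correction.

Emit:
{"api": "jog_arm", "payload": {"targets": [[[0.1, -0.06, 1.3], [0, 0, 0], 50], [[0.1, -0.06, 2.66], [0, 0, 0], 40], [[0.1, -0.06, 2.66], [0, 0, 0], 35], [[0.1, -0.06, 2.66], [0, 0, 0], 30]]}}

```text
time: 2.15
tool_pos: [0.4795, -0.0398, 0.1152]
tool_rot: [0.0, 0.993, 0.121, 0.001]
contact_force: [1.0, 0.5, 0.7]
gripper_width: 0.305
grasp_force: 0.0
```

Emit:
{"api": "jog_arm", "payload": {"targets": [[[0, 0, 0], [0, 0, 0], 22], [[0, 0, 0], [0, 0, 0], 16], [[0, 0, 0], [0, 0, 0], 0], [[0, 0, 0], [0, 0, 0], 0], [[0, 0, 0], [0, 0, 0], 0]]}}

```text
time: 2.78
tool_pos: [0.4788, -0.0388, 0.1138]
tool_rot: [-0.0, 0.993, 0.122, -0.0]
contact_force: [0.7, -0.7, 0.3]
gripper_width: -0.002
grasp_force: 0.0
```

```bash
python3 -c "
from h import *
go(477,-39,113,14); print(state()['ft_torque'])"
```

```text
units [-0.07 -0.01  0.03] [-0.  0.  0.] yaw now 14.04 pos [478.8 -38.8 113.8] t 2.77 w -0.002 F [ 0.7 -0.7  0.3] j [-0.24 -0.23  2.03  0.    1.34  1.09]
[-0.00774038 -0.02437287  0.04826626]
```

```bash
python3 - <<'E'
from h import *
k=5
def cr(n,u,v,w,h):
    im,d=grab_frame(n); return cv2.resize(im[v:v+h,u:u+w],None,fx=k,fy=k,interpolation=cv2.INTER_CUBIC)[:,:,::-1],d,im
a,d,im=cr("side",280,170,80,80); b,_,_=cr("top",280,180,80,80)
cv2.imwrite("pics/s2.png",np.hstack([a,b]))
C=cloud("side",d);h=cv2.cvtColor(im,cv2.COLOR_RGB2HSV).astype(int)
red=((h[...,0]<8)|(h[...,0]>172))&(h[...,1]>150)&(h[...,2]>80)&(abs(C[...,0]-.48)<.06)&(abs(C[...,1]+.035)<.06)
print(C[red].mean(0),np.percentile(C[red],[2,98],axis=0))
E
```

```text
[ 0.47832095 -0.02892726  0.10954379] [[ 0.45835563 -0.04421379  0.0803546 ]
 [ 0.50223708 -0.01458905  0.13545075]]
```

View pics/s2.png

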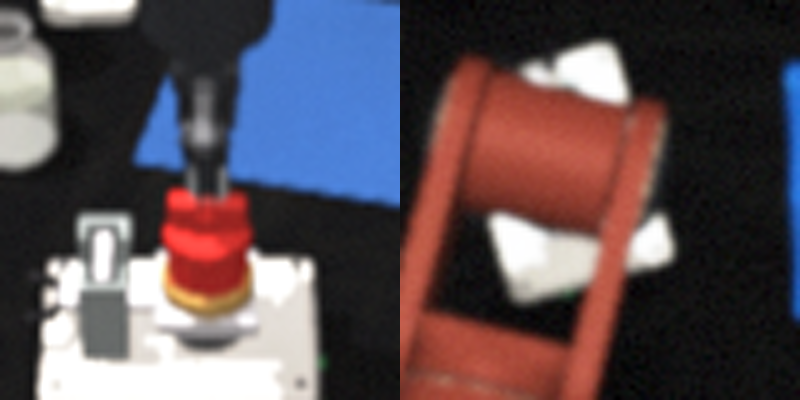

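```bash
python3 - <<'E'
from h import *
im,d=grab_frame("side");C=cloud("side",d)
print(proj("side",[state()["tool_pos"]]))
for v in range(196,222,2):
    print(v,[(u,*(C[v,u]*1000).round(0).astype(int),*im[v,u][:1]) if d[v,u]>0 else (u,) for u in (314,318,321,324,328)])
E
```

```text
[[321.70688329 214.93780884]]
196 [(314, np.int64(566), np.int64(-241), np.int64(-1), np.uint8(76)), (318, np.int64(473), np.int64(15), np.int64(233), np.uint8(121)), (321, np.int64(465), np.int64(12), np.int64(232), np.uint8(161)), (324, np.int64(457), np.int64(13), np.int64(235), np.uint8(67)), (328, np.int64(520), np.int64(-253), np.int64(0), np.uint8(76))]
198 [(314, np.int64(562), np.int64(-229), np.int64(1), np.uint8(75)), (318, np.int64(471), np.int64(21), np.int64(231), np.uint8(97)), (321, np.int64(463), np.int64(19), np.int64(231), np.uint8(130)), (324, np.int64(456), np.int64(15), np.int64(230), np.uint8(53)), (328, np.int64(517), np.int64(-241), np.int64(2), np.uint8(76))]
200 [(314, np.int64(560), np.int64(-221), np.int64(-1), np.uint8(77)), (318, np.int64(472), np.int64(19), np.int64(222), np.uint8(45)), (321, np.int64(463), np.int64(20), np.int64(225), np.uint8(57)), (324, np.int64(455), np.int64(17), np.int64(224), np.uint8(36)), (328, np.int64(514), np.int64(-233), np.int64(0), np.uint8(76))]
202 [(314, np.int64(556), np.int64(-208), np.int64(2), np.uint8(72)), (318,
[... 2540 characters left out ...]
10), np.uint8(184))]
218 [(314, np.int64(498), np.int64(-23), np.int64(110), np.uint8(254)), (318, np.int64(487), np.int64(-28), np.int64(109), np.uint8(255)), (321, np.int64(479), np.int64(-31), np.int64(109), np.uint8(255)), (324, np.int64(471), np.int64(-35), np.int64(107), np.uint8(223)), (328, np.int64(459), np.int64(-36), np.int64(109), np.uint8(183))]
220 [(314, np.int64(498), np.int64(-23), np.int64(103), np.uint8(185)), (318, np.int64(485), np.int64(-20), np.int64(109), np.uint8(255)), (321, np.int64(476), np.int64(-20), np.int64(111), np.uint8(255)), (324, np.int64(469), np.int64(-28), np.int64(106), np.uint8(248)), (328, np.int64(459), np.int64(-36), np.int64(101), np.uint8(145))]
```

Emit:
{"api": "jog_arm", "payload": {"targets": [[[0, 0, 0], [0, 0, 0], 30], [[0, 0, 0], [0, 0, 0], 30], [[0, 0, 0], [0, 0, 0], 30]]}}

```text
time: 3.3
tool_pos: [0.4788, -0.0389, 0.1138]
tool_rot: [-0.0, 0.993, 0.122, -0.0]
contact_force: [-0.1, 0.0, -0.2]
gripper_width: 0.305
grasp_force: 0.0
```

```bash
python3 - <<'E'
from h import *
go(477,-39,113,14)
k=8
im,d=grab_frame("side");np.save("s3_d.npy",d);a=cv2.resize(im[190:240,295:345],None,fx=k,fy=k,interpolation=cv2.INTER_CUBIC)[:,:,::-1].copy()
C=cloud("side",d); g=cv2.resize(np.clip((C[190:240,295:345,1]+.06)/.06*255,0,255).astype(np.uint8),None,fx=k,fy=k,interpolation=cv2.INTER_NEAREST)
cv2.imwrite("pics/s3.png",np.hstack([a,cv2.cvtColor(g,cv2.COLOR_GRAY2BGR)]))
E
```

```text
units [-0.07 -0.01  0.03] [-0.  0.  0.] yaw now 14.03 pos [478.8 -38.9 113.8] t 3.3 w 0.305 F [-0.1  0.  -0.2] j [-0.24 -0.23  2.03  0.    1.34  1.09]<stdin>:5: RuntimeWarning: invalid value encountered in cast
```

View pics/s3.png

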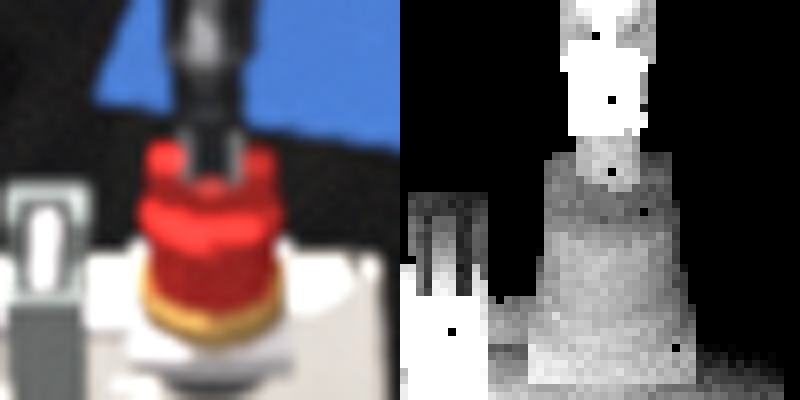

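The fingers straddle the wing, with the tip at crop (210,175), but the pads sit too high: the grasp point is near the wing top. I'll go 5 mm lower and close again.

Emit:
{"api": "jog_arm", "payload": {"targets": [[[-0.04, 0, 0.1], [0, 0, 0], 30], [[-0.04, 0, 0.2], [0, 0, 0], 30], [[-0.04, 0, 0.2], [0, 0, 0], 20], [[-0.04, 0, 0.2], [0, 0, 0], 0], [[-0.04, 0, 0.2], [0, 0, 0], 0], [[-0.04, 0, 0.2], [0, 0, 0], 0]]}}

```text
time: 4.1
tool_pos: [0.4779, -0.0393, 0.1089]
tool_rot: [0.0, 0.993, 0.122, 0.0]
contact_force: [-0.4, -1.8, 0.5]
gripper_width: 0.076
grasp_force: 58.7
```

Emit:
{"api": "jog_arm", "payload": {"targets": [[[0, 0, 0], [0, 0, 0], 25], [[0, 0, 0], [0, 0, 0], 25], [[0, 0, 0.08], [0, 0, 0], 25], [[0, 0, 0.16], [0, 0, 0], 20], [[0, 0, 0.16], [0, 0, 0], 0], [[0, 0, 0.16], [0, 0, 0], 0], [[0, 0, 0.16], [0, 0, 0], 0]]}}

```text
time: 4.97
tool_pos: [0.4778, -0.0393, 0.1047]
tool_rot: [0.0, 0.993, 0.122, -0.0]
contact_force: [0.1, -1.3, -1.2]
gripper_width: 0.109
grasp_force: 58.6
```

Emit:
{"api": "jog_arm", "payload": {"targets": [[[0, 0, 0], [0, 0, -1.0], 0], [[0, 0, 0], [0, 0, -2.0], 0], [[0, 0, 0], [0, 0, -2.0], 0]]}}

```text
time: 5.35
tool_pos: [0.4779, -0.0404, 0.1048]
tool_rot: [0.001, 0.966, 0.259, -0.0]
contact_force: [0.1, -4.3, -1.2]
gripper_width: 0.11
grasp_force: 58.7
```

```bash
python3 -c "
from h import *
go(477,-39,113,14); print(state()['ft_torque'])"
```

```text
units [-0.   -0.06 -0.33] [0.02 0.01 2.01] yaw now 30.06 pos [477.9 -40.4 104.8] t 5.35 w 0.11 F [ 0.1 -4.3 -1.2] j [-0.24 -0.22  2.04 -0.    1.32  0.81]
[-0.89745871 -0.03368012 -0.05289416]
```

Emit:
{"api": "jog_arm", "payload": {"targets": [[[0, 0, 0], [0, 0, -0.6], 0], [[0, 0, 0], [0, 0, -1.2], 0], [[0, 0, 0], [0, 0, -1.2], 0]]}}

```text
time: 5.72
tool_pos: [0.4782, -0.0419, 0.1049]
tool_rot: [0.003, 0.941, 0.339, -0.001]
contact_force: [0.6, -10.2, -2.7]
gripper_width: 0.113
grasp_force: 58.8
```

```bash
python3 -c "
from h import *
go(477,-39,113,14); print(state()['ft_torque'])"
```

```text
units [ 0.04 -0.12 -0.32] [0.04 0.01 3.2 ] yaw now 39.59 pos [478.2 -41.9 104.9] t 5.72 w 0.113 F [  0.6 -10.2  -2.7] j [-0.24 -0.22  2.04 -0.01  1.32  0.64]
[-1.86117302 -0.19765504 -0.28494537]
```

Emit:
{"api": "jog_arm", "payload": {"targets": [[[0, 0, 0], [0, 0, -0.6], 0], [[0, 0, 0], [0, 0, -0.6], 0]]}}

```text
time: 5.98
tool_pos: [0.4784, -0.0428, 0.1048]
tool_rot: [0.004, 0.926, 0.377, -0.001]
contact_force: [1.3, -13.2, -4.4]
gripper_width: 0.115
grasp_force: 59.2
```

```bash
python3 -c "
from h import *
go(477,-39,113,14); print(state()['ft_torque'])"
```

```text
units [ 0.07 -0.14 -0.33] [0.06 0.02 3.79] yaw now 44.35 pos [478.4 -42.8 104.8] t 5.97 w 0.115 F [  1.3 -13.2  -4.4] j [-0.24 -0.22  2.04 -0.01  1.32  0.56]
[-2.23660727 -0.36540134 -0.47484271]
```

Emit:
{"api": "jog_arm", "payload": {"targets": [[[0, 0, 0], [0, 0, 1.2], 0], [[0, 0, 0], [0, 0, 2.4], 0], [[0, 0, 0], [0, 0, 3.8], 0], [[0, 0, 0], [0, 0, 5.0], 0], [[0, 0, 0], [0, 0, 5.8], 0], [[0, 0, 0], [0, 0, 5.8], 0]]}}

```text
time: 6.72
tool_pos: [0.4775, -0.0388, 0.1045]
tool_rot: [-0.0, 1.0, -0.016, -0.0]
contact_force: [-0.8, -0.2, -1.4]
gripper_width: 0.111
grasp_force: 59.4
```

```bash
python3 -c "
from h import *
go(477,-39,113,14); print(state()['ft_torque'])"
```

```text
units [-0.02  0.01 -0.34] [-0.01  0.   -1.99] yaw now -1.89 pos [477.5 -38.8 104.5] t 6.72 w 0.111 F [-0.8 -0.2 -1.4] j [-0.24 -0.22  2.04  0.    1.32  1.37]
[ 0.01363144  0.04093429 -0.05782868]
```

Emit:
{"api": "jog_arm", "payload": {"targets": [[[0, 0, 0], [0, 0, 0.9], 0], [[0, 0, 0], [0, 0, 1.8], 0], [[0, 0, 0], [0, 0, 1.8], 0]]}}

```text
time: 7.1
tool_pos: [0.4776, -0.0388, 0.1045]
tool_rot: [-0.0, 0.99, -0.141, -0.0]
contact_force: [0.0, 0.0, -2.3]
gripper_width: 0.113
grasp_force: 59.3
```

```bash
python3 -c "
from h import *
go(477,-39,113,14); print(state()['ft_torque'])"
```

```text
units [-0.02  0.01 -0.34] [-0.01  0.   -3.77] yaw now -16.2 pos [477.6 -38.8 104.5] t 7.1 w 0.113 F [ 0.   0.  -2.3] j [-0.24 -0.22  2.04  0.    1.32  1.62]
[ 0.14274237 -0.02012167 -0.0277148 ]
```

Turning this way is free: no torque and no lateral force at -30°. I'll turn on to square with the stud (yaw about -73.7°).

Emit:
{"api": "jog_arm", "payload": {"targets": [[[0, 0, 0], [0, 0, 1.2], 0], [[0, 0, 0], [0, 0, 2.4], 0], [[0, 0, 0], [0, 0, 3.6], 0], [[0, 0, 0], [0, 0, 4.8], 0], [[0, 0, 0], [0, 0, 6.0], 0], [[0, 0, 0], [0, 0, 7.1], 0], [[0, 0, 0], [0, 0, 7.1], 0], [[0, 0, 0], [0, 0, 7.1], 0]]}}

```text
time: 8.1
tool_pos: [0.4779, -0.039, 0.1046]
tool_rot: [-0.0, 0.804, -0.595, 0.0]
contact_force: [1.3, -0.5, -4.4]
gripper_width: 0.113
grasp_force: 59.1
```

Emit:
{"api": "jog_arm", "payload": {"targets": [[[0, 0, 0], [0, 0, 0], 18], [[0, 0, 0], [0, 0, 0], 18], [[0, 0, 0], [0, 0, 0], 0], [[0, 0, 0], [0, 0, 0], 0], [[0, 0, 0], [0, 0, 0], 0]]}}

```text
time: 8.72
tool_pos: [0.4783, -0.0393, 0.1055]
tool_rot: [-0.0, 0.803, -0.596, 0.0]
contact_force: [-1.1, -0.1, 4.9]
gripper_width: 0.107
grasp_force: 58.9
```

```bash
python3 -c "
from h import *
go(477,-39,113,14); print(state()['ft_torque'])"
```

```text
units [-0.03  0.04 -0.3 ] [-0.00e+00 -1.00e-02 -1.09e+01] yaw now -73.16 pos [478.3 -39.3 105.5] t 8.72 w 0.107 F [-1.1 -0.1  4.9] j [-0.24 -0.22  2.04 -0.    1.32  2.61]
[-0.05064978  0.15259701  0.01090858]
```

Emit:
{"api": "jog_arm", "payload": {"targets": [[[0, 0, -0.2], [0, 0, 0], 0], [[0, 0, -0.4], [0, 0, 0], 0], [[0, 0, -0.4], [0, 0, 0], 0]]}}

```text
time: 9.1
tool_pos: [0.4778, -0.0391, 0.1149]
tool_rot: [0.0, 0.803, -0.596, -0.0]
contact_force: [0.3, 0.0, -2.8]
gripper_width: 0.102
grasp_force: 58.8
```

Emit:
{"api": "jog_arm", "payload": {"targets": [[[0, 0, -1.0], [0, 0, 0], 0], [[0, 0, -2.4], [0, 0, 0], 0], [[0, 0, -3.0], [0, 0, 0], 0], [[0, 0, -3.0], [0, 0, 0], 0]]}}

```text
time: 9.6
tool_pos: [0.4784, -0.0393, 0.1906]
tool_rot: [-0.0, 0.803, -0.596, 0.001]
contact_force: [-0.6, 0.6, -2.9]
gripper_width: 0.106
grasp_force: 59.3
```

```bash
python3 - <<'E'
from h import *
go(435,254,190,-6.3)
im,d=grab_frame("side");C=cloud("side",d);h=cv2.cvtColor(im,cv2.COLOR_RGB2HSV).astype(int)
red=((h[...,0]<8)|(h[...,0]>172))&(h[...,1]>150)&(h[...,2]>80)&(abs(C[...,0]-.48)<.05)&(abs(C[...,1]+.035)<.05)
P=C[red]*1000;print(len(P),np.percentile(P,[2,50,98],axis=0).round(1))
br=(h[...,0]>10)&(h[...,0]<28)&(h[...,1]>90)&(abs(C[...,0]-.48)<.05)&(abs(C[...,1]+.03)<.05)&(C[...,2]<.09); P=C[br]*1000; print("brass",len(P),np.percentile(P,[5,50,95],axis=0).round(1))
for v in range(190,246,2): print(v,*[f"{(C[v,u]*1000).round(0)[1:]}{im[v,u]}" for u in (318,321,324)])
E
```

```text
units [-11.73  -1.74   0.02] [-0.01 -0.01 -8.36] yaw now -73.16 pos [478.4 -39.3 190.6] t 9.6 w 0.106 F [-0.6  0.6 -2.9] j [-0.24 -0.3   1.96  0.    1.48  2.61]
299 [[457.1 -55.8 160.8]
 [474.8 -23.8 192.8]
 [499.1 -13.6 219.8]]
brass 102 [[455.7 -56.9  69.5]
 [473.1 -21.4  74.3]
 [502.6 -10.6  79.7]]
190 [-54. 194.][220  74  72] [-26. 219.][207  48  44] [-41. 208.][151  60  58]
192 [-43. 195.][220  51  46] [-16. 221.][198  48  45] [-40. 202.][165  39  35]
194 [-33. 197.][200  47  43] [-20. 211.][162  37  35] [-40. 194.][187  44  40]
196 [-27. 194.][206  47  44] [-16. 207.][157  36  31] [-30. 196.][202  48  42]
198 [-22. 192.][199  48  44] [-21. 195.][219  51  46] [-24. 195.][193  46  41]
200 [-14. 192.][162  38  36] [-14. 194.][175  41  39] [-20. 191.][152  37  33]
202 [-15. 183.][161  39  35] [-17. 184.][157  37  33] [-23. 181.][149  36  32]
204 [-11. 180.][161  39  35] [-17. 176.][158  39  36] [-21. 175.][150  37  34]
206 [-14. 170.][160  38  35] [-16. 170.][153  36  33] [-19. 169.][148  36  34]
208 [-179.    6.][83 28 29] [-15. 163.][104  29  28] [-196.   -5.][87 32 31]
210 [-180
[... 685 characters left out ...]
143 147]
228 [-27.  70.][230 205 173] [-24.  74.][229 217 210] [-24.  77.][221 182 143]
230 [-13.  75.][245 202 111] [-15.  75.][248 210 118] [-19.  74.][244 199 108]
232 [-11.  69.][168 138 103] [-14.  69.][160 123  69] [-13.  72.][145 113  70]
234 [-14.  58.][234 228 226] [-11.  63.][175 161 149] [-19.  58.][180 169 163]
236 [-10.  53.][154 149 151] [-9. 57.][163 158 160] [-14.  55.][162 158 160]
238 [-16.  38.][84 82 82] [-18.  39.][77 75 76] [-22.  37.][92 91 91]
240 [-18.  27.][186 178 171] [-16.  32.][168 161 155] [-23.  28.][188 180 174]
242 [-12.  26.][254 253 250] [-9. 32.][255 254 252] [-18.  24.][248 244 239]
244 [ 1. 31.][255 255 255] [-3. 30.][255 255 255] [-3. 32.][255 255 255]
```

Emit:
{"api": "jog_arm", "payload": {"targets": [[[-2.0, -0.3, 0], [0, 0, -1.3], 0], [[-4.0, -0.6, 0], [0, 0, -2.6], 0], [[-6.0, -0.9, 0], [0, 0, -3.9], 0], [[-8.0, -1.2, 0], [0, 0, -5.2], 0], [[-10.0, -1.5, 0], [0, 0, -6.5], 0], [[-11.7, -1.74, 0.5], [0, 0, -7.6], 0], [[-11.73, -1.74, 1.0], [0, 0, -8.36], 0], [[-11.73, -1.74, 1.0], [0, 0, -8.36], 0]]}}

```text
time: 10.65
tool_pos: [0.4323, 0.2538, 0.1613]
tool_rot: [0.001, 0.998, -0.055, -0.003]
contact_force: [0.5, -0.6, -3.1]
gripper_width: 0.107
grasp_force: 59.3
```

```bash
python3 - <<'E'
from h import *
go(435,253,40,-6.3)
# unoccluded tray views from the cameras now? reference check: nut+fingers vs tray in side
im,d=grab_frame("side");np.save("s4_i.npy",im);np.save("s4_d.npy",d);C=cloud("side",d);h=cv2.cvtColor(im,cv2.COLOR_RGB2HSV).astype(int)
red=((h[...,0]<8)|(h[...,0]>172))&(h[...,1]>150)&(h[...,2]>80)&(abs(C[...,0]-.43)<.07)&(abs(C[...,1]-.25)<.07)
P=C[red]*1000;print(len(P),np.percentile(P,[2,50,98],axis=0).round(1)); v,u=np.nonzero(red);print(u.min(),u.max(),v.min(),v.max(),np.median(u),np.median(v))
p=state()["tool_pos"]; print(proj("side",[p+[0,0,.03],p-[0,0,.029]]))
E
```

```text
units [0.14 0.   4.85] [0.02 0.04 0.  ] yaw now -6.29 pos [432.3 253.8 161.3] t 10.65 w 0.107 F [ 0.5 -0.6 -3.1] j [ 0.38 -0.21  1.94 -0.    1.42  2.06]
379 [[411.7 246.8 134.6]
 [430.1 264.7 164.5]
 [457.2 281.8 218.7]]
295 315 272 297 305.0 286.0
[[305.30342709 274.49116283]
 [305.96802064 290.08541696]]
```

Emit:
{"api": "jog_arm", "payload": {"targets": [[[0.1, 0, 1.5], [0, 0, 0], 0], [[0.1, 0, 3.2], [0, 0, 0], 0], [[0.1, 0, 4.6], [0, 0, 0], 0], [[0.1, 0, 5.0], [0, 0, 0], 0], [[0.1, 0, 5.1], [0, 0, 0], 0], [[0.1, 0, 5.1], [0, 0, 0], 0]]}}

```text
time: 11.45
tool_pos: [0.4385, 0.2543, 0.0391]
tool_rot: [-0.001, 0.998, -0.055, 0.001]
contact_force: [-0.4, 0.4, -3.2]
gripper_width: 0.103
grasp_force: 59.3
```

Emit:
{"api": "jog_arm", "payload": {"targets": [[[-0.05, 0, 0.1], [0, 0, 0], 0], [[-0.05, 0, 0.15], [0, 0, 0], 0], [[-0.05, 0, 0.2], [0, 0, 0], 0]]}}

```text
time: 11.82
tool_pos: [0.4359, 0.2541, 0.0326]
tool_rot: [-0.0, 0.998, -0.055, 0.0]
contact_force: [-1.6, 0.2, 7.2]
gripper_width: 0.111
grasp_force: 60.9
```

Touchdown (Fz +7 N). I'll release slowly, rise and check.

Emit:
{"api": "jog_arm", "payload": {"targets": [[[0, 0, -0.03], [0, 0, 0], 14], [[0, 0, -0.03], [0, 0, 0], 25], [[0, 0, -0.03], [0, 0, 0], 30], [[0, 0, -1.0], [0, 0, 0], 30], [[0, 0, -2.5], [0, 0, 0], 40], [[0, 0, -4.5], [0, 0, 0], 50], [[0, 0, -5.0], [0, 0, 0], 75], [[0, -1.0, -5.0], [0, 0, 0], 75]]}}

```text
time: 12.82
tool_pos: [0.4397, 0.2788, 0.1592]
tool_rot: [-0.001, 0.998, -0.056, 0.002]
contact_force: [0.2, -0.8, -0.2]
gripper_width: 0.747
grasp_force: 0.0
```

```bash
cat > chk.py <<'E'
from h import *
im,d=grab_frame("side");np.save("s5_i.npy",im);np.save("s5_d.npy",d);C=cloud("side",d);h=cv2.cvtColor(im,cv2.COLOR_RGB2HSV).astype(int)
red=((h[...,0]<8)|(h[...,0]>172))&(h[...,1]>150)&(h[...,2]>80)&(abs(C[...,0]-.43)<.07)&(abs(C[...,1]-.25)<.07)&(C[...,2]<.08)
P=C[red]*1000;print("nut",len(P),np.percentile(P,[2,50,98],axis=0).round(1))
# tray edges along lines of constant tray-x: print y,z brightness profile
ex=np.array([np.cos(-.11),np.sin(-.11)]);ey=np.array([-ex[1],ex[0]]);o=np.array([.471,.249])
for tx in(.045,.065):
    Y=np.arange(-.075,.16,.005); L=[]
    for y in Y:
        q=o+ex*tx+ey*y; u,v=proj("side",[[*q,.003]])[0]; u,v=int(round(u)),int(round(v)); L.append(f"{int(round(y*1000))}:{int(im[v,u].mean())}/{np.nan_to_num(C[v,u,2]*1000):.0f}")
    print(tx,*L)
E
python3 chk.py; python3 -c "
from h import *
go(478,-39,140,16.3)"
```

```text
nut 315 [[415.8 251.2   8.4]
 [434.6 263.3  38.1]
 [456.4 278.6  62.8]]
0.045 -75:39/214 -70:71/202 -65:133/196 -60:179/4 -55:237/4 -50:245/3 -45:245/4 -40:245/4 -35:246/9 -30:245/3 -25:245/3 -20:245/5 -15:246/4 -10:246/1 -5:246/4 0:245/6 5:246/2 10:246/5 15:245/5 20:245/2 25:245/7 30:244/1 35:244/5 40:246/2 45:241/30 50:164/24 55:126/15 60:140/11 65:242/3 70:242/3 75:242/-1 80:243/5 85:244/-0 90:243/5 95:243/4 100:244/-2 105:243/4 110:244/2 115:244/0 120:244/7 125:245/-0 130:157/35 135:125/21 140:136/11 145:85/-2 150:28/0 155:27/-4
0.065 -75:27/4 -70:84/5 -65:183/14 -60:204/7 -55:242/5 -50:245/2 -45:244/-0 -40:244/2 -35:244/8 -30:244/6 -25:245/5 -20:245/2 -15:245/4 -10:245/4 -5:245/2 0:245/1 5:245/2 10:244/3 15:245/3 20:245/2 25:245/1 30:244/6 35:244/3 40:244/3 45:210/29 50:135/25 55:125/18 60:165/8 65:238/-2 70:244/1 75:243/0 80:243/2 85:243/3 90:243/2 95:244/0 100:243/3 105:244/4 110:243/3 115:243/0 120:243/1 125:242/33 130:202/31 135:125/21 140:129/7 145:86/-2 150:31/1 155:29/-2
units [ 2.95 12.57  0.69] [-0.02 -0.01 -2.82] yaw now -6.28 pos [439.1 281.3 158.1] t 12.88 w 0.752 F [-1.9  0.8  0. ] j [ 0.43 -0.17  1.9   0.    1.4   2.11]
```

Emit:
{"api": "jog_arm", "payload": {"targets": [[[0.5, 2.3, 0], [0, 0, -0.5], 80], [[1.0, 4.6, 0], [0, 0, -1.0], 80], [[1.6, 6.9, 0], [0, 0, -1.6], 80], [[2.2, 9.2, 0.2], [0, 0, -2.2], 80], [[2.7, 11.3, 0.4], [0, 0, -2.7], 80], [[2.95, 12.57, 0.5], [0, 0, -2.82], 80], [[2.95, 12.57, 0.5], [0, 0, -2.82], 80], [[2.95, 12.57, 0.5], [0, 0, -2.82], 80]]}}

```text
time: 13.88
tool_pos: [0.477, -0.0411, 0.1442]
tool_rot: [-0.0, 0.99, 0.141, -0.001]
contact_force: [-0.7, 0.3, -0.0]
gripper_width: 0.798
grasp_force: 0.0
```

```bash
python3 -c "
from h import *
go(477.8,-39,60,16.3)"
```

```text
units [ 0.06 -0.07  3.37] [-0.01  0.01 -0.  ] yaw now 16.26 pos [477.  -41.1 144.2] t 13.88 w 0.798 F [-0.7  0.3 -0. ] j [-0.24 -0.26  2.01  0.    1.4   1.04]
```

Emit:
{"api": "jog_arm", "payload": {"targets": [[[0.03, -0.05, 1.2], [0, 0, 0], 80], [[0.03, -0.05, 2.4], [0, 0, 0], 80], [[0.03, -0.05, 3.2], [0, 0, 0], 80], [[0.03, -0.05, 3.37], [0, 0, 0], 80], [[0.03, -0.05, 3.37], [0, 0, 0], 80]]}}

```text
time: 14.5
tool_pos: [0.478, -0.0395, 0.0609]
tool_rot: [0.0, 0.99, 0.142, 0.0]
contact_force: [-0.1, -0.3, 0.4]
gripper_width: 0.8
grasp_force: 0.0
```

```bash
python3 -c "
from h import *
go(477.8,-39,60,16.3)"
```

```text
units [-0.   -0.02  0.04] [ 0.   -0.    0.01] yaw now 16.35 pos [478.  -39.5  60.9] t 14.5 w 0.8 F [-0.1 -0.3  0.4] j [-0.24 -0.16  2.07  0.    1.23  1.05]
```

Emit:
{"api": "jog_arm", "payload": {"targets": [[[0, -0.02, 0], [0, 0, 0], 72], [[0, -0.02, 0], [0, 0, 0], 66], [[0, -0.02, 0], [0, 0, 0], 60], [[0, -0.02, 0], [0, 0, 0], 60]]}}

```text
time: 15.0
tool_pos: [0.4778, -0.0398, 0.0608]
tool_rot: [0.0, 0.99, 0.141, 0.0]
contact_force: [-0.4, -0.1, -0.2]
gripper_width: 0.596
grasp_force: 0.0
```

Emit:
{"api": "jog_arm", "payload": {"targets": [[[0, 0, 0], [0, 0, 0], 75], [[0, 0, 0], [0, 0, 0], 75], [[0, 0, 0.15], [0, 0, 0], 75], [[0, 0, 0.25], [0, 0, 0], 75], [[0, 0, 0.25], [0, 0, 0], 66], [[0, 0, 0.25], [0, 0, 0], 58], [[0, 0, 0.25], [0, 0, 0], 50], [[0, 0, 0.25], [0, 0, 0], 50]]}}

```text
time: 16.0
tool_pos: [0.4778, -0.0397, 0.0544]
tool_rot: [0.0, 0.99, 0.142, 0.0]
contact_force: [-0.2, 0.3, 0.0]
gripper_width: 0.499
grasp_force: 0.0
```

Emit:
{"api": "jog_arm", "payload": {"targets": [[[0, 0, 0], [0, 0, 0], 75], [[0, 0, 0], [0, 0, 0], 75], [[0, 0, 0.1], [0, 0, 0], 75], [[0, 0, 0.16], [0, 0, 0], 75], [[0, 0, 0.16], [0, 0, 0], 66], [[0, 0, 0.16], [0, 0, 0], 58], [[0, 0, 0.16], [0, 0, 0], 50], [[0, 0, 0.16], [0, 0, 0], 50]]}}

```text
time: 17.0
tool_pos: [0.4777, -0.0397, 0.0504]
tool_rot: [0.0, 0.99, 0.142, 0.0]
contact_force: [0.6, -0.2, -0.8]
gripper_width: 0.5
grasp_force: 0.0
```

```bash
python3 - <<'E'
from h import *
k=8
im,d=grab_frame("side");a=cv2.resize(im[195:250,292:347],None,fx=k,fy=k,interpolation=cv2.INTER_CUBIC)[:,:,::-1].copy()
p=state()["tool_pos"]
for q in proj("side",np.array([p,p+[0,0,.019]])): cv2.circle(a,tuple(int(x) for x in ((q-[292,195]+.5)*k)),4,(0,255,0),1)
C=cloud("side",d)
cv2.imwrite("pics/s6.png",a)
for v in range(206,240,2): print(v,*[f"{(C[v,u]*1000).round(0)[1:]}{im[v,u]}" for u in (318,322,326)])
E
```

```text
206 [  2. 185.][38 38 41] [ -1. 184.][102 102 104] [-22. 167.][39 39 40]
208 [ -6. 169.][35 35 38] [  6. 184.][102 103 105] [-21. 161.][37 40 41]
210 [-54. 116.][43 44 46] [ 14. 183.][125 125 128] [-19. 155.][38 40 42]
212 [ 24. 183.][79 81 87] [ 17. 179.][154 153 157] [-15. 152.][46 47 50]
214 [ 26. 178.][59 61 64] [ 22. 177.][127 127 130] [ 20. 178.][47 47 51]
216 [ 28. 172.][64 63 65] [ 20. 167.][61 61 63] [-159.   -4.][31 30 31]
218 [ 22. 158.][70 69 71] [ 22. 161.][49 51 53] [-148.   -2.][59 52 45]
220 [ 16. 145.][56 53 57] [ 16. 148.][50 51 54] [-13. 122.][94 80 63]
222 [ 15. 136.][64 63 65] [  7. 131.][52 54 58] [  2. 129.][94 86 82]
224 [ 14. 127.][118 115 118] [ 10. 126.][35 37 40] [-50.  69.][137 130 131]
226 [-8. 97.][188 185 189] [ -4. 104.][34 37 39] [-38.  73.][147 139 137]
228 [-9. 87.][200 170 138] [-12.  88.][42 40 42] [-24.  79.][172 138  95]
230 [-18.  71.][234 189 114] [-15.  77.][137 108  69] [-20.  75.][162 127  76]
232 [-10.  70.][175 144 107] [-10.  73.][152 118  69] [-18.  69.][158 135 112]
234 [-11.  61.][238 232 230] [-14.  61.][177 162 151] [-18.  60.][203 196 197]
236 [-6. 58.][161 156 158] [-10.  57.][162 157 159] [-14.  56.][164 159 161]
238 [-19.  36.][86 85 86] [-20.  37.][82 81 82] [-24.  37.][139 135 132]
```

View pics/s6.png

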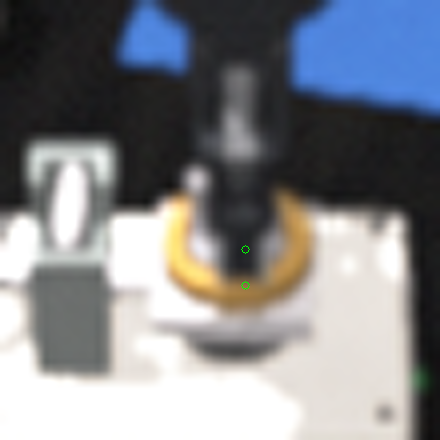

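The crop shows the near finger's tip at about row 230, z ≈ 0.08. It is still above the ring top, so when open the tips really stand about 28 mm behind the nominal TCP. I'll go about 12 mm lower.

Emit:
{"api": "jog_arm", "payload": {"targets": [[[0, 0, 0], [0, 0, 0], 78], [[0, 0, 0], [0, 0, 0], 78], [[0, 0, 0.2], [0, 0, 0], 78], [[0, 0, 0.36], [0, 0, 0], 78], [[0, 0, 0.36], [0, 0, 0], 70], [[0, 0, 0.36], [0, 0, 0], 62], [[0, 0, 0.36], [0, 0, 0], 55], [[0, 0, 0.36], [0, 0, 0], 55]]}}

```text
time: 18.05
tool_pos: [0.4779, -0.0398, 0.0418]
tool_rot: [0.0, 0.99, 0.142, 0.0]
contact_force: [-3.6, 0.0, 5.0]
gripper_width: 0.637
grasp_force: 62.5
```

Emit:
{"api": "jog_arm", "payload": {"targets": [[[0, 0, -0.2], [0, 0, 0], 55], [[0, 0, -0.4], [0, 0, 0], 55], [[0, 0, -0.6], [0, 0, 0], 55], [[0, 0, -0.6], [0, 0, 0], 55]]}}

```text
time: 18.55
tool_pos: [0.4781, -0.0398, 0.0569]
tool_rot: [0.0, 0.99, 0.142, 0.001]
contact_force: [0.6, 0.1, -0.8]
gripper_width: 0.633
grasp_force: 63.1
```

```bash
python3 - <<'E'
from h import *
go(477.8,-39,60,16.3)
k=8
im,d=grab_frame("side");a=cv2.resize(im[195:250,292:347],None,fx=k,fy=k,interpolation=cv2.INTER_CUBIC)[:,:,::-1].copy()
C=cloud("side",d);h=cv2.cvtColor(im,cv2.COLOR_RGB2HSV).astype(int)
br=(h[...,0]>10)&(h[...,0]<28)&(h[...,1]>90)&(abs(C[...,0]-.48)<.05)&(abs(C[...,1]+.03)<.05)&(C[...,2]<.15); P=C[br]*1000; print("brass",len(P),np.percentile(P,[5,50,95],axis=0).round(1))
cv2.imwrite("pics/s7.png",a)
E
```

```text
units [-0.   -0.03 -0.13] [ 0.   -0.01 -0.  ] yaw now 16.28 pos [478.1 -39.8  56.9] t 18.55 w 0.633 F [ 0.6  0.1 -0.8] j [-0.24 -0.16  2.08  0.    1.22  1.05]
brass 88 [[455.5 -59.   80.8]
 [484.9 -31.3  89.4]
 [506.4  -9.6  94.4]]
```

View pics/s7.png

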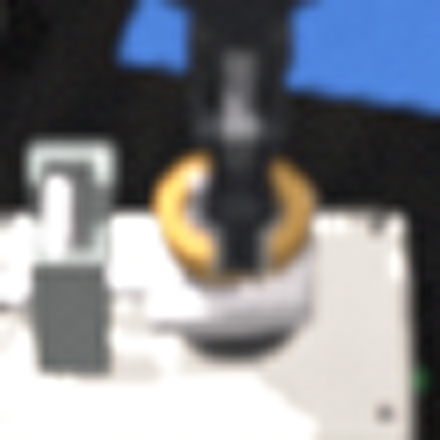

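The ring is held (z 77–91) and the holder stays put. I'll lift it clear and carry it to the tray.

Emit:
{"api": "jog_arm", "payload": {"targets": [[[0, 0, -1.2], [0, 0, 0], 55], [[0, 0, -2.4], [0, 0, 0], 55], [[0, 0, -2.6], [0, 0, 0], 55]]}}

```text
time: 18.98
tool_pos: [0.4792, -0.0401, 0.1235]
tool_rot: [0.001, 0.99, 0.142, 0.002]
contact_force: [0.3, 0.1, -0.7]
gripper_width: 0.633
grasp_force: 64.6
```

```bash
python3 -c "
from h import *
go(515,244,100,-6.3)"
```

```text
units [  4.55 -10.51   0.94] [ 0.01 -0.03  2.82] yaw now 16.28 pos [479.2 -40.1 123.5] t 18.98 w 0.633 F [ 0.3  0.1 -0.7] j [-0.24 -0.24  2.03 -0.    1.35  1.05]
```

Emit:
{"api": "jog_arm", "payload": {"targets": [[[0.9, -2.1, 0], [0, 0, 0.6], 55], [[1.8, -4.2, 0], [0, 0, 1.2], 55], [[2.7, -6.3, 0], [0, 0, 1.8], 55], [[3.6, -8.4, 0], [0, 0, 2.4], 55], [[4.4, -10.2, 0], [0, 0, 2.82], 55], [[4.55, -10.51, 0.5], [0, 0, 2.82], 55], [[4.55, -10.51, 0.94], [0, 0, 2.82], 55], [[4.55, -10.51, 0.94], [0, 0, 2.82], 55]]}}

```text
time: 19.98
tool_pos: [0.5116, 0.2426, 0.0951]
tool_rot: [0.001, 0.998, -0.055, -0.002]
contact_force: [-0.7, -0.4, -0.7]
gripper_width: 0.635
grasp_force: 64.6
```

```bash
python3 -c "
from h import *
go(515,244,-12,-6.3)"
```

```text
units [ 0.15 -0.08  4.28] [ 0.02  0.03 -0.01] yaw now -6.35 pos [511.6 242.6  95.1] t 19.98 w 0.635 F [-0.7 -0.4 -0.7] j [ 0.31  0.01  1.85 -0.    1.29  1.99]
```

Emit:
{"api": "jog_arm", "payload": {"targets": [[[0.08, -0.05, 1.5], [0, 0, 0], 55], [[0.08, -0.05, 3.0], [0, 0, 0], 55], [[0.08, -0.05, 4.0], [0, 0, 0], 55], [[0.08, -0.05, 4.2], [0, 0, 0], 55], [[0.08, -0.05, 4.2], [0, 0, 0], 55]]}}

```text
time: 20.6
tool_pos: [0.5159, 0.2448, -0.0065]
tool_rot: [-0.0, 0.998, -0.055, 0.0]
contact_force: [0.1, 0.2, -0.6]
gripper_width: 0.639
grasp_force: 64.6
```

Emit:
{"api": "jog_arm", "payload": {"targets": [[[0, 0, 0.08], [0, 0, 0], 55], [[0, 0, 0.16], [0, 0, 0], 55], [[0, 0, 0.22], [0, 0, 0], 55], [[0, 0, 0.22], [0, 0, 0], 55]]}}

```text
time: 21.1
tool_pos: [0.5153, 0.2455, -0.0127]
tool_rot: [0.0, 0.999, -0.055, -0.0]
contact_force: [-0.5, 0.0, -0.5]
gripper_width: 0.633
grasp_force: 64.6
```

Emit:
{"api": "jog_arm", "payload": {"targets": [[[0, 0, 0.08], [0, 0, 0], 55], [[0, 0, 0.14], [0, 0, 0], 55], [[0, 0, 0.18], [0, 0, 0], 55], [[0, 0, 0.18], [0, 0, 0], 55]]}}

```text
time: 21.6
tool_pos: [0.5154, 0.2454, -0.017]
tool_rot: [0.0, 0.998, -0.055, -0.0]
contact_force: [-0.4, -0.3, 1.9]
gripper_width: 0.639
grasp_force: 64.8
```

Contact is starting, right at the predicted height. I'll release and rise.

Emit:
{"api": "jog_arm", "payload": {"targets": [[[0, 0, 0], [0, 0, 0], 67], [[0, 0, 0], [0, 0, 0], 74], [[0, 0, 0], [0, 0, 0], 76], [[0, 0, -0.8], [0, 0, 0], 76], [[0, 0, -2.5], [0, 0, 0], 76], [[0, 0, -4.5], [0, 0, 0], 76], [[0, 0, -5.5], [0, 0, 0], 80], [[0, 0, -5.5], [0, 0, 0], 80]]}}

```text
time: 22.6
tool_pos: [0.5177, 0.2462, 0.1249]
tool_rot: [-0.001, 0.998, -0.055, 0.004]
contact_force: [0.2, -0.1, -0.5]
gripper_width: 0.804
grasp_force: 0.0
```

```bash
python3 - <<'E'
from h import *
im,d=grab_frame("side");C=cloud("side",d);h=cv2.cvtColor(im,cv2.COLOR_RGB2HSV).astype(int)
t=(C[...,0]>.39)&(C[...,0]<.56)&(C[...,1]>.18)&(C[...,1]<.31)&(C[...,2]<.08)
br=t&(h[...,0]>10)&(h[...,0]<28)&(h[...,1]>90);P=C[br]*1000;print("brass",len(P),np.percentile(P,[2,50,98],axis=0).round(1),P.mean(0))
red=t&((h[...,0]<8)|(h[...,0]>172))&(h[...,1]>150);P=C[red]*1000;print("nut",len(P),np.percentile(P,[2,50,98],axis=0).round(1))
go(477.8,-39.3,130,16.3)
E
```

```text
brass 181 [[491.8 221.5   4.9]
 [519.9 247.6  15.2]
 [545.2 273.8  20.4]] [519.04212028 247.84554273  14.78166687]
nut 319 [[415.3 250.8   9.4]
 [434.6 262.6  38.6]
 [455.9 278.2  62.9]]
units [-0.28 11.5  -0.33] [-0.01 -0.02 -2.82] yaw now -6.28 pos [516.2 245.7 122.2] t 22.65 w 0.798 F [-0.4 -0.4 -1.4] j [ 0.31 -0.01  1.82  0.    1.33  1.99]
```

```bash
python3 - <<'E'
from h import *
d=np.load("s1_d.npy");C=cloud("side",d)
m=(abs(C[...,0]-.4765)<.07)&(C[...,1]>-.12)&(C[...,1]<.06)&(C[...,2]>.15)&(C[...,2]<.36);P=C[m]
for z in np.arange(.17,.35,.008):
    q=P[abs(P[:,2]-z)<.004]
    if len(q)>2: print(round(z-.18,3),len(q),"x",q[:,0].min().round(3),q[:,0].max().round(3),"y",q[:,1].min().round(3),q[:,1].max().round(3))
E
```

```text
0.03 10 x 0.461 0.48 y -0.073 -0.007
0.038 17 x 0.461 0.479 y -0.073 -0.001
0.046 17 x 0.46 0.48 y -0.014 0.001
0.054 17 x 0.462 0.48 y -0.015 0.001
0.062 5 x 0.464 0.493 y -0.064 0.0
0.078 19 x 0.452 0.477 y -0.007 0.018
0.086 25 x 0.451 0.478 y 0.005 0.019
0.094 15 x 0.453 0.485 y -0.017 0.021
0.102 31 x 0.452 0.489 y -0.023 0.024
0.11 38 x 0.452 0.489 y -0.023 0.025
0.118 41 x 0.451 0.499 y -0.057 0.027
0.126 52 x 0.449 0.49 y -0.051 0.029
0.134 71 x 0.451 0.491 y -0.034 0.03
0.142 25 x 0.459 0.481 y -0.015 0.001
0.15 22 x 0.454 0.499 y -0.017 0.001
0.158 59 x 0.44 0.51 y -0.042 -0.001
0.166 74 x 0.44 0.509 y -0.038 -0.001
```

Emit:
{"api": "jog_arm", "payload": {"targets": [[[0, 2.3, -0.2], [0, 0, -0.6], 82], [[-0.1, 4.6, -0.3], [0, 0, -1.2], 82], [[-0.15, 6.9, -0.33], [0, 0, -1.8], 82], [[-0.2, 9.2, -0.33], [0, 0, -2.4], 82], [[-0.28, 11.2, -0.33], [0, 0, -2.82], 82], [[-0.28, 11.5, -0.33], [0, 0, -2.82], 82], [[-0.28, 11.5, 0.5], [0, 0, -2.82], 82], [[-0.28, 11.5, 0.5], [0, 0, -2.82], 82]]}}

```text
time: 23.65
tool_pos: [0.4748, -0.0385, 0.1048]
tool_rot: [-0.001, 0.99, 0.142, -0.003]
contact_force: [0.7, 0.5, 0.2]
gripper_width: 0.817
grasp_force: 0.0
```

```bash
python3 -c "
from h import *
go(477.8,-39.3,24,16.3)"
```

```text
units [0.12 0.08 3.23] [-0.02  0.04 -0.  ] yaw now 16.28 pos [474.8 -38.5 104.8] t 23.65 w 0.817 F [0.7 0.5 0.2] j [-0.24 -0.22  2.05  0.    1.33  1.05]
```

Emit:
{"api": "jog_arm", "payload": {"targets": [[[0.05, 0, 1.0], [0, 0, 0], 82], [[0.08, 0, 2.0], [0, 0, 0], 82], [[0.08, 0, 2.6], [0, 0, 0], 82], [[0.08, 0, 3.0], [0, 0, 0], 82], [[0.08, 0, 3.2], [0, 0, 0], 82], [[0.08, 0, 3.2], [0, 0, 0], 82]]}}

```text
time: 24.4
tool_pos: [0.479, -0.039, 0.028]
tool_rot: [0.0, 0.99, 0.142, 0.0]
contact_force: [-0.8, -0.1, 1.2]
gripper_width: 0.821
grasp_force: 0.0
```

```bash
python3 -c "
from h import *
go(477.8,-39.3,24,16.3)"
```

```text
units [-0.05 -0.    0.16] [ 0. -0. -0.] yaw now 16.28 pos [479. -39.  28.] t 24.4 w 0.821 F [-0.8 -0.1  1.2] j [-0.24 -0.11  2.09  0.    1.17  1.05]
```

Emit:
{"api": "jog_arm", "payload": {"targets": [[[-0.04, 0, 0.1], [0, 0, 0], 80], [[-0.04, 0, 0.18], [0, 0, 0], 75], [[-0.04, 0, 0.18], [0, 0, 0], 68], [[-0.04, 0, 0.18], [0, 0, 0], 60], [[-0.04, 0, 0.18], [0, 0, 0], 55], [[-0.04, 0, 0.18], [0, 0, 0], 55]]}}

```text
time: 25.15
tool_pos: [0.4782, -0.0394, 0.0238]
tool_rot: [0.0, 0.99, 0.142, 0.0]
contact_force: [-2.0, -0.2, 5.0]
gripper_width: 0.679
grasp_force: 63.1
```

Emit:
{"api": "jog_arm", "payload": {"targets": [[[0, 0, -0.2], [0, 0, 0], 55], [[0, 0, -0.5], [0, 0, 0], 55], [[0, 0, -0.8], [0, 0, 0], 55], [[0, 0, -0.8], [0, 0, 0], 55]]}}

```text
time: 25.65
tool_pos: [0.4784, -0.0395, 0.0442]
tool_rot: [0.0, 0.99, 0.142, 0.001]
contact_force: [0.1, 0.1, -2.3]
gripper_width: 0.682
grasp_force: 64.1
```

```bash
python3 -c "
from h import *
go(477.8,-39.3,24,16.3);print(state()['ft_torque'])"
```

```text
units [-0.02 -0.01  0.81] [ 0.01 -0.01 -0.  ] yaw now 16.28 pos [478.4 -39.5  44.2] t 25.65 w 0.682 F [ 0.1  0.1 -2.3] j [-0.24 -0.14  2.08 -0.    1.2   1.05]
[ 0.0039984   0.0848405  -0.01028505]
```

Emit:
{"api": "jog_arm", "payload": {"targets": [[[0, 0, -1.2], [0, 0, 0], 55], [[0, 0, -2.4], [0, 0, 0], 55], [[0, 0, -2.8], [0, 0, 0], 55], [[0, 0, -2.8], [0, 0, 0], 55]]}}

```text
time: 26.15
tool_pos: [0.4782, -0.0393, 0.1135]
tool_rot: [0.0, 0.99, 0.142, 0.0]
contact_force: [0.1, 0.2, -1.7]
gripper_width: 0.682
grasp_force: 66.5
```

```bash
python3 -c "
from h import *
go(457,-309,60,2)"
```

```text
units [-3.84 10.12  2.14] [ 0.   -0.01  1.78] yaw now 16.28 pos [478.2 -39.3 113.5] t 26.15 w 0.682 F [ 0.1  0.2 -1.7] j [-0.24 -0.23  2.03 -0.    1.34  1.05]
```

Emit:
{"api": "jog_arm", "payload": {"targets": [[[-0.8, 2.0, 0], [0, 0, 0.4], 55], [[-1.6, 4.0, 0], [0, 0, 0.8], 55], [[-2.4, 6.1, 0], [0, 0, 1.2], 55], [[-3.2, 8.2, 0.3], [0, 0, 1.6], 55], [[-3.84, 9.8, 1.0], [0, 0, 1.78], 55], [[-3.84, 10.12, 2.0], [0, 0, 1.78], 55], [[-3.84, 10.12, 2.14], [0, 0, 1.78], 55], [[-3.84, 10.12, 2.14], [0, 0, 1.78], 55]]}}

```text
time: 27.15
tool_pos: [0.4561, -0.3079, 0.0587]
tool_rot: [-0.001, 1.0, 0.018, -0.001]
contact_force: [0.2, -0.5, -1.0]
gripper_width: 0.681
grasp_force: 66.5
```

```bash
python3 -c "
from h import *
go(457,-309,-16,2)"
```

```text
units [0.04 0.05 2.99] [-0.01  0.01  0.01] yaw now 2.07 pos [ 456.1 -307.9   58.7] t 27.15 w 0.681 F [ 0.2 -0.5 -1. ] j [-0.73  0.02  1.91  0.    1.22  0.81]
```

Emit:
{"api": "jog_arm", "payload": {"targets": [[[0.04, 0.05, 1.0], [0, 0, 0], 55], [[0.04, 0.05, 2.0], [0, 0, 0], 55], [[0.04, 0.05, 2.6], [0, 0, 0], 55], [[0.04, 0.05, 2.95], [0, 0, 0], 55], [[0.04, 0.05, 3.05], [0, 0, 0], 55], [[0.04, 0.05, 3.15], [0, 0, 0], 55], [[0.04, 0.05, 3.2], [0, 0, 0], 55]]}}

```text
time: 28.02
tool_pos: [0.4594, -0.3115, -0.0186]
tool_rot: [0.001, 1.0, 0.018, 0.002]
contact_force: [0.3, -0.0, 3.8]
gripper_width: 0.686
grasp_force: 64.8
```

Emit:
{"api": "jog_arm", "payload": {"targets": [[[-0.03, -0.03, 0.06], [0, 0, 0], 55], [[-0.03, -0.03, 0.1], [0, 0, 0], 55]]}}

```text
time: 28.28
tool_pos: [0.458, -0.3103, -0.0218]
tool_rot: [0.001, 1.0, 0.018, 0.001]
contact_force: [2.1, 0.5, 3.3]
gripper_width: 0.685
grasp_force: 64.8
```

Emit:
{"api": "jog_arm", "payload": {"targets": [[[0, 0, 0], [0, 0, 0], 72], [[0, 0, 0], [0, 0, 0], 80], [[0, 0, 0], [0, 0, 0], 80], [[0, 0, -0.8], [0, 0, 0], 80], [[0, 0, -2.5], [0, 0, 0], 80], [[0, 0, -4.5], [0, 0, 0], 60], [[0, 0, -5.5], [0, 0, 0], 50], [[0, 0, -5.5], [0, 0, 0], 40]]}}

```text
time: 29.28
tool_pos: [0.4586, -0.3111, 0.1191]
tool_rot: [0.002, 1.0, 0.018, 0.003]
contact_force: [-0.2, -0.4, -1.0]
gripper_width: 0.4
grasp_force: 0.0
```

```bash
python3 - <<'E'
from h import *
go(519,-307,100,92)
k=5
im,d=grab_frame("side");np.save("s8_i.npy",im);np.save("s8_d.npy",d);a=cv2.resize(im[150:230,290:390],None,fx=k,fy=k,interpolation=cv2.INTER_CUBIC)[:,:,::-1].copy()
cv2.imwrite("pics/s8.png",a)
C=cloud("side",d);h=cv2.cvtColor(im,cv2.COLOR_RGB2HSV).astype(int)
m=(C[...,0]>.4)&(C[...,0]<.6)&(C[...,1]>-.38)&(C[...,1]<-.24)&(C[...,2]<.055)&(C[...,2]>-.01)&(h[...,1]<70)&(h[...,2]>60);P=C[m]
r=cv2.minAreaRect((P[:,:2]*1000).astype(np.float32));print("holder",len(P),r,P.max(0))
t=P[P[:,2]>.025];print("tab",len(t),t.mean(0).round(4),np.percentile(t,[5,95],axis=0).round(4)); low=P[P[:,2]<.014]
x,y=low[:,0],low[:,1]
for a0 in np.arange(.42,.58,.015):
    q=(low[abs(low[:,0]-a0)<.008]); 
    if len(q)>3: print(a0.round(3),len(q),q[:,1].min().round(4),q[:,1].max().round(4),q[:,1].mean().round(4))
E
```

```text
units [ 2.41 -0.08  0.78] [  0.06  -0.   -11.25] yaw now 2.04 pos [ 458.6 -311.1  119.1] t 29.27 w 0.4 F [-0.2 -0.4 -1. ] j [-0.73 -0.05  1.87 -0.    1.32  0.8 ]
holder 357 ((491.8111267089844, -322.9090576171875), (94.51425170898438, 130.95440673828125), 82.85245513916016) [ 0.55786582 -0.27291001  0.04684631]
tab 34 [ 0.5227 -0.3008  0.0368] [[ 0.5194 -0.3222  0.0273]
 [ 0.527  -0.2844  0.0447]]
0.435 38 -0.3619 -0.2744 -0.3118
0.45 45 -0.3656 -0.2759 -0.3123
0.465 37 -0.3561 -0.2733 -0.3112
0.48 51 -0.3615 -0.2742 -0.3119
0.495 31 -0.3555 -0.2773 -0.3165
0.51 22 -0.3314 -0.2953 -0.3084
0.525 9 -0.3302 -0.2862 -0.3032
0.54 26 -0.3766 -0.2964 -0.3208
0.555 15 -0.3293 -0.2927 -0.3113
```

View pics/s8.png

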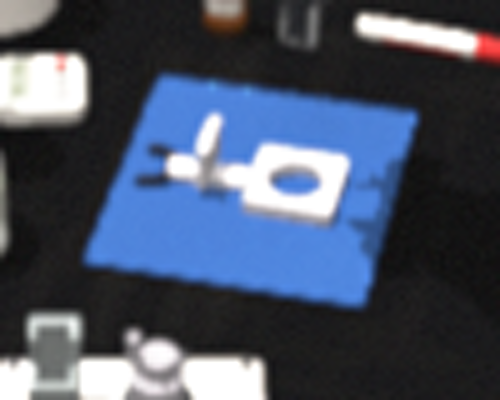

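The holder lies flat on the mat, with the hub at crop (298,182) and the tab at (205,150), as predicted. Next I'll go to the tab with the tool turned 90°.

Emit:
{"api": "jog_arm", "payload": {"targets": [[[0.6, -0.05, 0], [0, 0, -1.3], 32], [[1.2, -0.08, 0], [0, 0, -2.6], 32], [[1.8, -0.08, 0], [0, 0, -3.9], 32], [[2.45, -0.08, 0], [0, 0, -5.2], 32], [[2.48, -0.08, 0], [0, 0, -6.5], 32], [[2.48, -0.08, 0], [0, 0, -7.8], 32], [[2.48, -0.08, 0], [0, 0, -9.1], 32], [[2.48, -0.08, 0], [0, 0, -10.4], 32]]}}

```text
time: 30.32
tool_pos: [0.5174, -0.3043, 0.1121]
tool_rot: [-0.002, 0.734, 0.679, -0.0]
contact_force: [-1.4, -0.0, 0.1]
gripper_width: 0.322
grasp_force: 0.0
```

```bash
python3 -c "
from h import *
go(521.5,-308.5,10,92)"
```

```text
units [-0.16  0.19  4.08] [-0.03 -0.02 -0.8 ] yaw now 85.58 pos [ 517.4 -304.3  112.1] t 30.32 w 0.322 F [-1.4 -0.   0.1] j [-0.66  0.07  1.75 -0.    1.32 -0.58]
```

Emit:
{"api": "jog_arm", "payload": {"targets": [[[-0.16, 0.15, 0.8], [0, 0, -0.8], 32], [[-0.16, 0.15, 1.8], [0, 0, -0.8], 32], [[-0.16, 0.15, 2.2], [0, 0, -0.8], 32], [[-0.16, 0.15, 2.2], [0, 0, -0.8], 32]]}}

```text
time: 30.82
tool_pos: [0.521, -0.3087, 0.0578]
tool_rot: [-0.002, 0.697, 0.717, -0.0]
contact_force: [-0.2, 0.3, -0.6]
gripper_width: 0.32
grasp_force: 0.0
```

```bash
python3 -c "
from h import *
go(521.5,-308.5,9,92)"
```

```text
units [0.   0.03 1.95] [-0.02 -0.02 -0.05] yaw now 91.63 pos [ 521.  -308.7   57.8] t 30.82 w 0.32 F [-0.2  0.3 -0.6] j [-0.66  0.14  1.77  0.    1.23 -0.69]
```

Emit:
{"api": "jog_arm", "payload": {"targets": [[[0, 0, 0.8], [0, 0, -0.05], 32], [[0, 0, 1.5], [0, 0, -0.05], 32], [[0, 0, 1.85], [0, 0, -0.05], 32], [[0, 0, 1.93], [0, 0, -0.05], 30], [[0, 0, 1.93], [0, 0, -0.05], 18], [[0, 0, 1.93], [0, 0, -0.05], 8], [[0, 0, 1.93], [0, 0, -0.05], 0], [[0, 0, 1.93], [0, 0, -0.05], 0]]}}

```text
time: 31.82
tool_pos: [0.5228, -0.31, 0.0124]
tool_rot: [0.001, 0.694, 0.72, 0.0]
contact_force: [-0.3, 0.4, 2.7]
gripper_width: 0.066
grasp_force: 59.0
```

```bash
python3 -c "
from h import *
go(521.5,-308.5,9,92)"
```

```text
units [ 0.06 -0.05  0.14] [0.01 0.01 0.  ] yaw now 92.03 pos [ 522.8 -310.    12.4] t 31.82 w 0.066 F [-0.3  0.4  2.7] j [-0.66  0.2   1.79  0.    1.15 -0.69]
```

Emit:
{"api": "jog_arm", "payload": {"targets": [[[0, 0, -0.3], [0, 0, 0], 0], [[0, 0, -0.8], [0, 0, 0], 0], [[0, 0, -1.6], [0, 0, 0], 0], [[0, 0, -2.8], [0, 0, 0], 0], [[0, 0, -4.0], [0, 0, 0], 0], [[0, 0, -4.0], [0, 0, 0], 0]]}}

```text
time: 32.58
tool_pos: [0.5245, -0.3114, 0.1164]
tool_rot: [0.004, 0.694, 0.72, 0.0]
contact_force: [0.0, 0.4, -1.6]
gripper_width: 0.061
grasp_force: 58.7
```

```bash
python3 - <<'E'
from h import *
go(504,346,113,83.7)
im,d=grab_frame("side");C=cloud("side",d);h=cv2.cvtColor(im,cv2.COLOR_RGB2HSV).astype(int)
m=(C[...,0]>.41)&(C[...,0]<.62)&(C[...,1]>-.38)&(C[...,1]<-.24)&(C[...,2]<.19)&(C[...,2]>.04)&(h[...,1]<70)&(h[...,2]>60);P=C[m]
for a0 in np.arange(.42,.6,.015):
    q=P[abs(P[:,0]-a0)<.008]
    if len(q)>3: print(a0.round(3),len(q),(np.percentile(q[:,1:],[5,50,95],axis=0)*1000).round(0).tolist())
E
```

```text
units [26.31  0.12 -0.  ] [0.05 0.03 1.04] yaw now 92.04 pos [ 524.5 -311.4  116.4] t 32.58 w 0.061 F [ 0.   0.4 -1.6] j [-0.66  0.08  1.74  0.    1.32 -0.69]
0.435 38 [[-338.0, 104.0], [-310.0, 113.0], [-280.0, 120.0]]
0.45 52 [[-341.0, 105.0], [-302.0, 114.0], [-279.0, 118.0]]
0.465 44 [[-339.0, 103.0], [-326.0, 114.0], [-277.0, 118.0]]
0.48 56 [[-335.0, 105.0], [-312.0, 115.0], [-281.0, 119.0]]
0.495 39 [[-340.0, 108.0], [-305.0, 116.0], [-278.0, 121.0]]
0.51 42 [[-316.0, 106.0], [-304.0, 147.0], [-297.0, 178.0]]
0.525 85 [[-316.0, 111.0], [-302.0, 145.0], [-288.0, 176.0]]
0.54 35 [[-313.0, 109.0], [-303.0, 117.0], [-296.0, 176.0]]
0.555 16 [[-320.0, 108.0], [-309.0, 114.0], [-298.0, 116.0]]
```

Emit:
{"api": "jog_arm", "payload": {"targets": [[[1.0, 0, -0.8], [0, 0, 0], 0], [[3.0, 0, -1.5], [0, 0, 0], 0], [[5.0, 0, -1.6], [0, 0, 0.2], 0], [[7.2, 0, -1.6], [0, 0, 0.4], 0], [[9.4, 0, -1.6], [0, 0, 0.5], 0], [[11.6, 0, -1.6], [0, 0, 0.6], 0], [[13.8, 0, -1.6], [0, 0, 0.7], 0], [[16.0, 0, -1.6], [0, 0, 0.8], 0]]}}

```text
time: 33.62
tool_pos: [0.5066, 0.0917, 0.1498]
tool_rot: [-0.001, 0.734, 0.679, -0.001]
contact_force: [0.3, -0.5, -2.4]
gripper_width: 0.065
grasp_force: 58.8
```

```bash
python3 -c "
from h import *
go(503.7,344,80,83.7)"
```

```text
units [10.05 -0.88  2.79] [-0.02  0.    0.24] yaw now 85.6 pos [506.6  91.7 149.8] t 33.62 w 0.065 F [ 0.3 -0.5 -2.4] j [ 0.03 -0.17  1.92 -0.    1.39  0.11]
```

Emit:
{"api": "jog_arm", "payload": {"targets": [[[2.0, -0.2, 0], [0, 0, 0.24], 0], [[4.0, -0.35, 0], [0, 0, 0.24], 0], [[6.0, -0.5, 0], [0, 0, 0.24], 0], [[8.0, -0.7, 0], [0, 0, 0.24], 0], [[9.7, -0.85, 0.3], [0, 0, 0.24], 0], [[10.05, -0.88, 1.5], [0, 0, 0.24], 0], [[10.05, -0.88, 2.6], [0, 0, 0.24], 0], [[10.05, -0.88, 2.6], [0, 0, 0.24], 0]]}}

```text
time: 34.62
tool_pos: [0.5018, 0.3408, 0.0816]
tool_rot: [-0.001, 0.745, 0.667, -0.005]
contact_force: [-0.5, -0.2, -1.9]
gripper_width: 0.06
grasp_force: 58.8
```

Emit:
{"api": "jog_arm", "payload": {"targets": [[[0, 0, 0.5], [0, 0, 0], 0], [[0, 0, 0.9], [0, 0, 0], 0], [[0, 0, 0.9], [0, 0, 0], 0]]}}

```text
time: 35.0
tool_pos: [0.5048, 0.3418, 0.0633]
tool_rot: [-0.0, 0.745, 0.667, -0.001]
contact_force: [-0.6, 0.3, -1.7]
gripper_width: 0.063
grasp_force: 58.9
```

```bash
cat > chan.py <<'E'
from h import *
go(503.7,344,30,83.7)
im,d=grab_frame("side");C=cloud("side",d);h=cv2.cvtColor(im,cv2.COLOR_RGB2HSV).astype(int)
ex=np.array([np.cos(-.11),np.sin(-.11)]);ey=np.array([-ex[1],ex[0]]);c=np.array([.471,.249])+.1*ey
tx=(C[...,:2]-c)@ex*1000;ty=(C[...,:2]-c)@ey*1000;z=C[...,2]*1000
zu=state()["tool_pos"][2]*1000-9.4
print("c",c,"under",zu)
m=(abs(ty)<60)&(tx>-100)&(tx<100)&(abs(z-zu-8)<9)&(h[...,1]<70)&(h[...,2]>60)
for a0 in range(-90,100,12):
    q=m&(abs(tx-a0)<6)
    if q.sum()>3: print(a0,q.sum(),"ty",np.percentile(ty[q],[3,50,97]).round(0),"z",np.percentile(z[q],[10,50,90]).round(0))
E
python3 chan.py
```

```text
units [ 0.08 -0.05  1.33] [-0.01  0.01 -0.  ] yaw now 83.7 pos [504.8 341.8  63.3] t 35.0 w 0.063 F [-0.6  0.3 -1.7] j [ 0.47  0.14  1.76 -0.    1.24  0.58]
c [0.48197783 0.34839561] under 54.58404738084149
-66 86 ty [-31.   0.  28.] z [56. 63. 66.]
-54 90 ty [-29.   5.  28.] z [59. 63. 66.]
-42 55 ty [-32.  18.  29.] z [58. 63. 66.]
-30 57 ty [-31. -20.  29.] z [57. 63. 67.]
-18 107 ty [-31.  -3.  29.] z [58. 63. 66.]
-6 66 ty [-30.  -0.  27.] z [60. 64. 67.]
6 33 ty [-9. -1.  7.] z [58. 60. 64.]
18 54 ty [-15.   1.  18.] z [57. 62. 69.]
30 4 ty [16. 17. 18.] z [63. 66. 70.]
42 22 ty [-7.  3.  7.] z [58. 62. 66.]
54 38 ty [-18.   2.  16.] z [58. 62. 64.]
66 13 ty [-21.  13.  18.] z [56. 61. 64.]
```

Emit:
{"api": "jog_arm", "payload": {"targets": [[[0.06, -0.03, 0.4], [0, 0, 0], 0], [[0.06, -0.03, 1.0], [0, 0, 0], 0], [[0.06, -0.03, 1.5], [0, 0, 0], 0], [[0.06, -0.03, 1.8], [0, 0, 0], 0], [[0.06, -0.03, 1.9], [0, 0, 0], 0], [[0.06, -0.03, 1.9], [0, 0, 0], 0]]}}

```text
time: 35.8
tool_pos: [0.5047, 0.3439, 0.0166]
tool_rot: [0.0, 0.745, 0.667, 0.0]
contact_force: [-0.1, 0.9, -2.0]
gripper_width: 0.066
grasp_force: 58.9
```

Emit:
{"api": "jog_arm", "payload": {"targets": [[[0, 0, 0.08], [0, 0, 0], 0], [[0, 0, 0.14], [0, 0, 0], 0], [[0, 0, 0.14], [0, 0, 0], 0]]}}

```text
time: 36.17
tool_pos: [0.5048, 0.3439, 0.0133]
tool_rot: [0.0, 0.745, 0.667, 0.0]
contact_force: [0.8, 0.0, -1.2]
gripper_width: 0.062
grasp_force: 58.9
```

Emit:
{"api": "jog_arm", "payload": {"targets": [[[0, 0, 0.05], [0, 0, 0], 0], [[0, 0, 0.08], [0, 0, 0], 0], [[0, 0, 0.08], [0, 0, 0], 0]]}}

```text
time: 36.55
tool_pos: [0.505, 0.344, 0.0124]
tool_rot: [0.0, 0.745, 0.667, 0.0]
contact_force: [-2.6, -1.5, 4.9]
gripper_width: 0.066
grasp_force: 59.7
```

Seated (Fz +5 N). I'll release, rise and check.

Emit:
{"api": "jog_arm", "payload": {"targets": [[[0, 0, 0], [0, 0, 0], 12], [[0, 0, 0], [0, 0, 0], 22], [[0, 0, 0], [0, 0, 0], 26], [[0, 0, -0.8], [0, 0, 0], 26], [[0, 0, -2.5], [0, 0, 0], 26], [[0, 0, -4.5], [0, 0, 0], 26], [[0, 0, -6.0], [0, 0, 0], 26], [[0, 0, -6.5], [0, 0, 0], 26]]}}

```text
time: 37.55
tool_pos: [0.5064, 0.3448, 0.1786]
tool_rot: [0.001, 0.745, 0.667, 0.004]
contact_force: [-0.1, -0.2, 0.6]
gripper_width: 0.261
grasp_force: 0.0
```

```bash
sed -i 's/^zu=.*/zu=3/' chan.py; cat >> chan.py <<'E'
a=cv2.resize(im[255:385,225:345],None,fx=4,fy=4,interpolation=cv2.INTER_CUBIC)[:,:,::-1]; cv2.imwrite("pics/fin.png",a)
E
python3 chan.py
```

```text
units [-0.07 -0.14  5.94] [ 0.04 -0.03  0.  ] yaw now 83.72 pos [506.4 344.8 178.6] t 37.55 w 0.261 F [-0.1 -0.2  0.6] j [ 0.48  0.04  1.68 -0.    1.42  0.59]
c [0.48197783 0.34839561] under 3
-90 56 ty [-53.  -4.  43.] z [ 3.  7. 11.]
-78 101 ty [-59. -14.  45.] z [ 3.  6. 13.]
-66 131 ty [-38.  -3.  45.] z [ 3. 12. 16.]
-54 110 ty [-38.  -4.  45.] z [ 5. 13. 16.]
-42 108 ty [-57. -10.  45.] z [ 3. 11. 17.]
-30 114 ty [-39.  -6.  44.] z [ 3. 11. 17.]
-18 142 ty [-39.  -2.  45.] z [ 5. 13. 17.]
-6 101 ty [-39.  -1.  45.] z [ 5. 13. 16.]
6 102 ty [-38.  -1.  44.] z [ 3.  7. 15.]
18 111 ty [-39.   0.  44.] z [ 3.  9. 17.]
30 48 ty [-58.  19.  44.] z [ 3.  6. 17.]
42 73 ty [-39.   8.  44.] z [ 3.  9. 19.]
54 95 ty [-44.  -3.  43.] z [ 3.  8. 14.]
66 95 ty [-40.  -3.  44.] z [ 2.  6. 14.]
78 118 ty [-55.  -7.  42.] z [ 3.  6. 14.]
90 28 ty [-55. -10.  42.] z [ 3. 10. 13.]
```

View pics/fin.png

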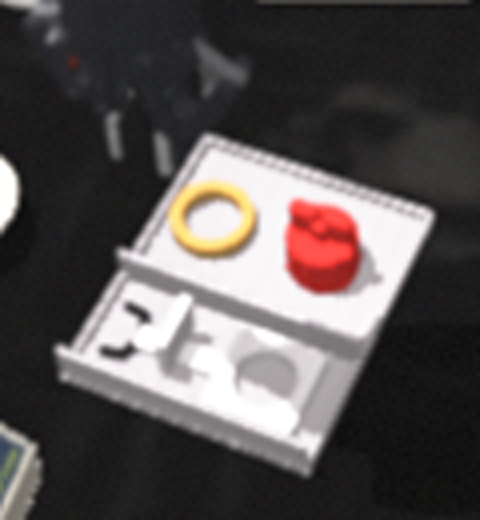

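The picture shows the holder flat in the channel (hub at crop (270,370), tab at (180,320)), the ring flat at (212,220) and the nut upright at (325,245). I'll hand it in.

```bash
python3 -c "
from plant import *
print(job_done())"
```

```text
the job is handed in; nothing more can be done
None
```

The nut (wings up) and the spacer ring (flat) are in the open half of the tray, and the holder lies flat in the channel; I handed the job in at about 37.6 s and no verdict came back.

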